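# Rebuild the code-check camera and latch on its light bar

### The job

Rebuild the code-check camera: drop the lens into its barrel, then the aluminium spacer, then every coloured filter that is laid out, in any order, all lying flat, and press the brass retaining ring down on them with its lugs through the gaps and turn it clockwise to its stop. Then lower the light bar fully home, its socket on the ball and its tail between the cheeks of the saddle, and press the red latch lever right down. Leave the tools, cap, bottle and cartridge where they are.

Things in the scene. Friction and masses are not known exactly. Their poses are not given: they have to be found in the camera images.
- camera: Upward-looking code-check camera, fixed on a 190 x 270 x 12 mm aluminium base plate. Origin on the bench under the barrel's axis, z up. The dark upright barrel is 85 mm in outer diameter, its mouth 125 mm above the bench. On the barrel's +x side stand a ball stud (at +y) and a saddle post (at -y).
- mouth (a point): Centre of the barrel's mouth, 125 mm above the bench, axes as the camera's. Brass bayonet lips flush with the mouth (inner diameter 61 mm, 4 mm thick) cover its +y and -y sides. Between them, at +x and -x (white marks on the barrel), gaps 70 degrees wide where the mouth is 76 mm across. Under the lips a groove 76 mm wide, 10 mm high, then a funnel to the 59 mm bore.
- bore (a point): Top of the spring-loaded seat on the barrel's axis when unloaded, 62 mm below the mouth. The seat gives up to 24 mm: 5 N to start moving, then 0.2 N per mm.
- ball (a point): Centre of the 32 mm steel ball on its 17 mm post, at (85, 100, 125) mm in the camera's frame.
- saddle (a point): Centre of the saddle's floor, at (85, -105, 107) mm in the camera's frame: a grey post with a cheek on either side (camera +x and -x), 38 mm apart, rising 18 mm above the floor; open along the camera's y.
- lens: Round optical cell, 56 mm diameter, 16 mm thick, flat top and bottom, lies flat; origin at the centre of its underside, z up. Black rim and clear convex glass.
- spacer: Round optical cell, 56 mm diameter, 12 mm thick, flat top and bottom, lies flat; origin at the centre of its underside, z up. Bare aluminium ring with an open 44 mm centre.
- filter_amber: Round optical cell, 56 mm diameter, 10 mm thick, flat top and bottom, lies flat; origin at the centre of its underside, z up. Dark steel rim, amber glass. May be absent.
- filter_green: Round optical cell, 56 mm diameter, 10 mm thick, flat top and bottom, lies flat; origin at the centre of its underside, z up. Dark steel rim, green glass. May be absent.
- filter_red: Round optical cell, 56 mm diameter, 10 mm thick, flat top and bottom, lies flat; origin at the centre of its underside, z up. Dark steel rim, red glass. May be absent.
- ring: Brass retaining ring, 40 mm tall, standing nose down; origin at the centre of its underside, z up. A 52 mm nose 16 mm high, two lugs along its +x and -x, above them (21 to 40 mm up) a knurled 54 mm collar to grip; white dots on top lie over the lugs. Locked in the barrel, its underside is 25 mm below the mouth and the spring holds the lugs up against the lips.
- lug (a point): Outer top edge of one lug, at ring x = 35 mm, 21 mm above the underside; lugs are 18 mm wide, 5 mm thick. They enter the barrel's gaps (ring x along camera x, either way round); with the underside 26 to 31 mm below the mouth they clear the lips, and the ring turns clockwise (from above) about 70 degrees to a stop; the other way is blocked.
- light: LED light bar, 245 mm long, 0.5 kg, lies level on coupler and tail. Origin on its underside plane, x from coupler to tail, z up. Dark round coupler (47 mm, 40 mm tall) at x = -100 mm, tail block at x = 105 mm, aluminium beam between (top 34 mm up), LED strip on the -y side. In use its underside is 107 mm above the bench and its x points along the camera's -y.
- grip (a point): Where to grip the light bar: in the black ribbed upright grip on top of the beam, 50 mm long (along the bar), 18.8 mm wide, top 65 mm above the bar's underside. This point is at x = 21 mm, 55 mm above the underside, about over the centre of mass; axes as the bar's.
- socket (a point): Where the ball's centre comes to lie: on the coupler's axis, 18 mm above the bar's underside. The socket is a 35 mm hole open below, 34 mm deep.
- tail (a point): Centre of the underside of the tail block (36 mm along the bar, 30 mm wide, 34 mm tall), which stands on the saddle's floor.
- latch (a joint): Red latch lever on the coupler: 0 raised (about 55 degrees up), 0.96 rad pressed right down, level over the beam. Stays where left; about 2.5 N at its tip moves it. Its steel tongue swings in under the ball, so it goes right down only when the socket is home on the ball.
- lever_tip (a point): On the top face of the red lever paddle (54 mm wide, 50 mm long), 5 mm short of its free end. The lever's hinge pin lies along the bar's y at bar x = -76 mm, 20 mm above the bar's underside. Lever down: this point is 60 mm from the pin towards the tail and 27 mm above it; raised, it is swung up and back about the pin.
- ink_cap: Bystander: black plastic reservoir cap, 62 mm diameter, 30 mm tall; origin under its centre. Leave alone.
- screwdriver: Bystander: screwdriver lying on the bench. Leave alone.
- wrench: Bystander: wrench lying on the bench. Leave alone.
- ink_bottle: Bystander: blue ink bottle, 68 mm diameter, 150 mm tall. Leave alone.
- hex_keys: Bystander: yellow hex-key holder, 32 x 70 x 30 mm. Leave alone.
- cartridge: Bystander: white cartridge, 75 x 50 x 100 mm. Leave alone.
There are look-alikes about, which are no part of the job. Leave any blue look-alike of the lens alone. Leave any purple look-alike of the spacer alone.

How it is judged:
By the outcome, as a careful person would: the job done as asked, in the order asked, and still so for the second after the job is handed in, with the robot touching nothing.
Of filter_amber, filter_green, filter_red only 1 to 3 are there at a start; the rules pass over those that are not, and their reading is None.
At some moment in a run one of lens, spacer, ring, light, filter_amber, filter_green, filter_red may be knocked a few centimetres aside while the robot is not near it.
Once in a run the grip may slacken for a moment while it holds something.
It also fails if it takes over 210 s, if anything falls off the work surface, if the arm or the gripper's body presses on something with over 40 N, if the wrist force passes 120 N, or if a joint passes its speed limit or range.

### The arm

A 7-joint arm with a two-finger parallel gripper is mounted at the origin on the work surface. World frame = base frame: x ahead of the robot, y to its left, z up, the work surface at z = 0. Lengths are in m, angles in rad, forces in N, time in s.
With the tool pointing down it reaches from about 0.425 to 0.925 m from the base axis. Payload 6.8 kg.
Tool frame: the origin (TCP) lies on the mounting face of the last link; the fingertips stand 182 mm ahead of it and the grasp point (between the pads) lies 163 mm ahead of it (manip.tips_ahead is the distance from the TCP to the fingertips, in m); z points along the fingers, y is the line along which they close (so a half turn about z gives the same grasp; the last joint's range is limited). The gripper opens to 88 mm and grips with 3 to 60 N. Pads are 20 mm wide; open, the fingers measure 115 mm over their backs; the gripper's body (75 mm by 178 mm) begins 61 mm behind the grasp point.
Start: joints at [1.12, 0.477, 0.022, 1.555, -0.011, 1.109, -0.083], TCP at [0.227, -0.636, 0.405] pointing down, gripper open.
Joint ranges: [-2.96, 2.96], [-0.34, 2.1], [-1.41, 1.46], [0.24, 2.44], [-1.37, 4.51], [0.17, 1.92], [-2.96, 2.96]. Speed limits (rad/s): [2.39, 2.39, 3.14, 3.14, 3.14, 3.14, 3.14].

### API

Orientations are given as a rotation vector (axis times angle).
In Python, from rig import manip, cams, spotter gives the robot as it stands.
- The arm moves only by the tool apply_moves, never from a script. Its argument "plan" is one flat list of numbers, 7 for each row, row after row: the shift along the tool's x, y, z in units of 25 mm (1.0 is 25 mm), then the turn, a rotation vector about the tool's x, y, z in units of 10 degrees (1.0 is 10 degrees), then the finger opening in mm, from 0 to 87.8. In form: [x, y, z, rx, ry, rz, claw, x, y, z, rx, ry, rz, claw, ...]. A call has 1 to 5 rows; each row shifts and turns the commanded pose from where the row before left it, along the tool's axes as they then stand; what a row does not reach is not made up. A row lasts 1/8 s, in which the tool goes at most 62.5 mm and 10.7 degrees, less where a joint would pass 70% of its speed; a pose out of reach is approached as far as the arm can. A call is refused whole if a number of a shift passes 1 or a number of a turn 1, either way. A call with a gripper value outside its range is refused whole. The fingers move at their own pace and stop on an object; "newtons" is the grip in N (left out, the last holds). Time passes only in rows, so rows that do not move let the fingers close. It gives the time, the measured TCP pose, the force, the opening and the grip force at its end, in the units of the state.
- manip.read_state(): the state, without advancing time (a new reading comes with each control period).
- cams.get_image(name): name is "scene" or "top" or "wrist"; returns a dict with "color" (400x640x3 uint8, red, green, blue), "camera_matrix" (3x3 intrinsics, pixels), "view" (4x4, takes a point from world to camera coordinates). Camera axes: x right, y down, z forward; pixel columns grow to the right and rows downward; lengths in m; the calibration is good to about 2 mm. A picture is of the moment at which its call begins. There is no depth.
- manip.hand_in(): hands the job in; it is judged then, once.
Trained networks look in a picture, given as the dict that the camera call returned (one of the last four; its "shot" number tells which), for a name from the list of things; names that differ only in an ending like _2 or _b are one class to them, and where a whole thing is asked for, a point or a joint stands for the part that bears it (a point fixed in the world has none). Each returns a list of dicts, best first, with "score" (0 to 1); they miss things now and then, are a little off and sometimes report something else, mostly with a low value. They report only what shows in the picture. A call takes as long as a camera call. They do not tell look-alikes from the thing itself.
- spotter.search_frame(picture, label): "xy" ([column, row] in pixels, amid what is visible of it).
- spotter.silhouettes(picture, label): "pixels" (400x640 bool, what is visible of it) and "xy" ([column, row] in pixels, amid what is visible of it).
- spotter.place_of(picture, label): "xy" ([column, row] in pixels: a listed point, or the origin of a listed thing).
The state is a dict: "clock": time; "joint_pos": joint angles; "qvel": joint speeds; "joint_efforts": joint torques, N m; "tcp_pos": TCP position; "tool_rot": TCP orientation; "wrist_force": force on the tool from outside, world axes, zero at the start; "torque": the same for the moment, N m; "opening": finger opening in m; "grip_force": force on a finger pad.
Only numpy, scipy, OpenCV 4.12 (cv2) and the standard library are available. Lean on these libraries where they do the work, as an engineer would, in place of code of your own. Each camera call takes 0.05 s, during which the arm holds its last target. There are 200 camera calls.

## Working session

There is one attempt and no reset: what is moved stays moved. The work goes in short steps, Python scripts to look and compute and a tool call to move; the robot and the scene stay as the last step left them, time stands still between calls to the robot, and variables do not carry over. Pictures are saved under pics/ and viewed, at most 14 in all, crops included, and the job is handed in when it is done.

Besides the shell and the picture viewer there is one more tool, called after "Request:" as name(argument=value, ...), one argument or row to a line, values as JSON. apply_moves: Moves the arm, as the interface text tells. Its arguments: {"type":"object","properties":{"plan":{"type":"array","items":{"type":"number"}},"newtons":{"type":"number"}},"required":["plan"]}

```bash
ls; mkdir -p pics
cat > h.py <<'E'
import numpy as np, cv2
from rig import manip, cams, spotter
from scipy.spatial.transform import Rotation as R
def ray(p,xy):
    K=p["camera_matrix"];V=np.array(p["view"]);c=-V[:3,:3].T@V[:3,3]
    d=V[:3,:3].T@np.linalg.solve(K,[xy[0],xy[1],1]);return c,d
def at_z(p,xy,z):
    c,d=ray(p,xy);return c+d*(z-c[2])/d[2]
def px(p,P):
    V=np.array(p["view"]);q=p["camera_matrix"]@(V[:3,:3]@np.array(P)+V[:3,3]);return q[:2]/q[2]
def save(p,n): cv2.imwrite("pics/"+n,p["color"][:,:,::-1])
def st():
    s=manip.read_state();r=R.from_rotvec(s["tool_rot"]).as_matrix()
    print("t",round(s["clock"],2),"tcp",np.round(s["tcp_pos"],4),"x",np.round(r[:,0],3),"y",np.round(r[:,1],3),"z",np.round(r[:,2],3),"F",np.round(s["wrist_force"],1),"op",round(s["opening"],4),"g",round(s["grip_force"],1));return s
E
python3 - <<'E'
from h import *
s=st();print(np.round(s["joint_pos"],3))
for n in("scene","top"):
    p=cams.get_image(n);save(p,n+"0.png");print(n,np.round(-np.array(p["view"])[:3,:3].T@np.array(p["view"])[:3,3],3))
    for l in("mouth","ball","saddle","lens","spacer","filter_amber","filter_green","filter_red","ring","lug","light","grip","socket","tail","lever_tip"):
        r=spotter.place_of(p,l)
        z={"mouth":.125,"ball":.125,"saddle":.107,"lug":.021,"grip":.055,"socket":.018,"lever_tip":.09}.get(l,0)
        print(l,[(round(q["score"],2),np.round(q["xy"]).tolist(),np.round(at_z(p,q["xy"],z)[:2],3).tolist()) for q in r[:3]])
E
```

```text
pics
t 0.0 tcp [ 0.2268 -0.6355  0.4037] x [ 0.942  0.336 -0.   ] y [ 0.336 -0.942 -0.002] z [-0.001  0.002 -1.   ] F [-0.4 -0.6 -0.1] op 0.0878 g 0.0
[ 1.12   0.478  0.022  1.556 -0.011  1.109 -0.083]
scene [1.163 0.648 0.665]
mouth [(0.71, [318.0, 197.0], [0.563, -0.028])]
ball [(0.88, [331.0, 221.0], [0.619, 0.083])]
saddle [(0.79, [277.0, 202.0], [0.651, -0.11])]
lens [(0.79, [400.0, 305.0], [0.615, 0.32]), (0.63, [409.0, 343.0], [0.685, 0.396]), (0.48, [281.0, 190.0], [0.491, -0.311])]
spacer [(0.61, [332.0, 311.0], [0.746, 0.222]), (0.52, [354.0, 283.0], [0.641, 0.195]), (0.16, [399.0, 308.0], [0.625, 0.324])]
filter_amber [(0.86, [438.0, 267.0], [0.43, 0.305])]
filter_green [(0.46, [409.0, 247.0], [0.419, 0.202]), (0.43, [334.0, 222.0], [0.492, -0.033])]
filter_red [(0.56, [382.0, 262.0], [0.526, 0.191])]
ring [(0.62, [414.0, 285.0], [0.533, 0.303])]
lug [(0.62, [404.0, 282.0], [0.564, 0.292])]
light [(0.75, [281.0, 190.0], [0.49, -0.316]), (0.59, [351.0, 285.0], [0.651, 0.194]), (0.51, [406.0, 283.0], [0.542, 0.285])]
grip [(0.75, [278.0, 175.0], [0.488, -0.326]), (0.72, [226
[... 831 characters left out ...]
, [0.415, 0.197]), (0.65, [215.0, 232.0], [0.421, 0.31])]
filter_green [(0.69, [310.0, 191.0], [0.562, -0.026]), (0.53, [245.0, 236.0], [0.405, 0.206]), (0.21, [400.0, 229.0], [0.423, -0.342])]
filter_red [(0.66, [275.0, 171.0], [0.635, 0.099]), (0.56, [250.0, 204.0], [0.519, 0.188])]
ring [(0.53, [395.0, 215.0], [0.473, -0.326])]
lug [(0.64, [218.0, 190.0], [0.568, 0.296])]
light [(0.62, [394.0, 213.0], [0.479, -0.322])]
grip [(0.77, [394.0, 208.0], [0.498, -0.312])]
socket [(0.78, [402.0, 239.0], [0.387, -0.345]), (0.44, [219.0, 230.0], [0.427, 0.294]), (0.36, [382.0, 138.0], [0.745, -0.282])]
tail [(0.63, [389.0, 185.0], [0.579, -0.308])]
lever_tip [(0.54, [403.0, 231.0], [0.42, -0.333])]
```

```bash
python3 -c "
import cv2,numpy as np
cv2.imwrite('pics/a.png',cv2.imread('pics/top0.png'))"
```

```text
(no output)
```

View pics/top0.png

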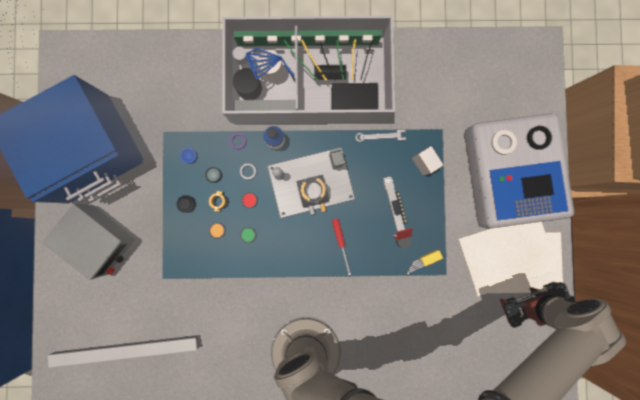

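View pics/scene0.png

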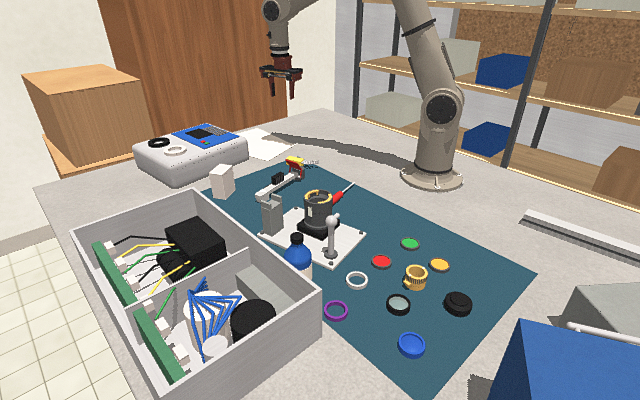

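The top view shows all three filters: amber (217,230), green (248,235) and red (250,200). The ring is at (217,200), the lens (clear, dark) at (213,175), the spacer at (248,171), and the blue and purple look-alikes at (189,156) and (238,141). The camera is at about (310,188) and the light bar at (397,210). I'll move over the cells and refine with the wrist camera.

Request:
apply_moves(
  plan=[1,-1,0,0,0,0,87.8,1,-1,0,0,0,0,87.8,1,-1,0,0,0,0,87.8,1,-1,0,0,0,0,87.8,1,-1,0,0,0,0,87.8],
)

```text
clock: 2.22
tcp_pos: [0.303, -0.4749, 0.4048]
tool_rot: [3.095, 0.536, 0.0]
wrist_force: [-0.0, -0.7, -0.2]
opening: 0.0876
grip_force: 0.0
```

Request:
apply_moves(
  plan=[1,-1,0,0,0,0,87.8,1,-1,0,0,0,0,87.8,1,-1,0,0,0,0,87.8,1,-1,0,0,0,0,87.8,1,-1,0,0,0,0,87.8],
)

```text
clock: 2.85
tcp_pos: [0.3787, -0.3152, 0.4049]
tool_rot: [3.095, 0.536, 0.001]
wrist_force: [-0.0, -0.7, -0.9]
opening: 0.0883
grip_force: 0.0
```

Request:
apply_moves(
  plan=[1,-1,0,0,0,0,87.8,1,-1,0,0,0,0,87.8,1,-1,0,0,0,0,87.8,1,-1,0,0,0,0,87.8,1,-1,0,0,0,0,87.8],
)

```text
clock: 3.48
tcp_pos: [0.4544, -0.1555, 0.4049]
tool_rot: [3.095, 0.536, 0.001]
wrist_force: [0.9, -0.8, 0.6]
opening: 0.0881
grip_force: 0.0
```

Request:
apply_moves(
  plan=[1,-1,0,0,0,0,87.8,1,-1,0,0,0,0,87.8,1,-1,0,0,0,0,87.8,1,-1,0,0,0,0,87.8,1,-1,0,0,0,0,87.8],
)

```text
clock: 4.1
tcp_pos: [0.5302, 0.0042, 0.4049]
tool_rot: [3.095, 0.535, 0.001]
wrist_force: [0.1, -1.0, 0.7]
opening: 0.088
grip_force: 0.0
```

Request:
apply_moves(
  plan=[1,-1,0,0,0,0,87.8,1,-1,0,0,0,0,87.8,1,-1,0,0,0,0,87.8,0,-1,0,0,0,0,87.8,0,-1,0,0,0,0,87.8],
)

```text
clock: 4.72
tcp_pos: [0.5583, 0.1471, 0.4046]
tool_rot: [-3.095, -0.536, 0.0]
wrist_force: [-0.1, -1.1, 0.2]
opening: 0.0878
grip_force: 0.0
```

Request:
apply_moves(
  plan=[0,-1,0,0,0,0,87.8,0,-1,0,0,0,0,87.8,0,-1,0,0,0,0,87.8,0,-1,0,0,0,-1,87.8,0,0,0,0,0,-1,87.8],
)

```text
clock: 5.35
tcp_pos: [0.5236, 0.2427, 0.405]
tool_rot: [-2.949, -1.079, -0.001]
wrist_force: [0.7, 0.1, -0.1]
opening: 0.0879
grip_force: 0.0
```

Request:
apply_moves(
  plan=[0,0,0,0,0,-1,87.8,0,0,0,0,0,-1,87.8,0,0,0,0,0,-1,87.8,0,0,0,0,0,-1,87.8,0,0,0,0,0,-1,87.8],
)

```text
clock: 5.98
tcp_pos: [0.5249, 0.2402, 0.4047]
tool_rot: [2.222, 2.22, 0.0]
wrist_force: [-0.6, 0.8, -0.1]
opening: 0.0878
grip_force: 0.0
```

Request:
apply_moves(
  plan=[0,0,0,0,0,-1,87.8,0,0,0,0,0,-1,87.8,0,0,0,0,0,-1,87.8,0,0,0,0,0,0,87.8,0,0,0,0,0,0,87.8],
)

```text
clock: 6.6
tcp_pos: [0.5249, 0.2402, 0.4047]
tool_rot: [1.584, 2.713, 0.0]
wrist_force: [0.5, 0.5, -0.6]
opening: 0.0878
grip_force: 0.0
```

Run:
```python
from h import *
s=st();print(np.round(s["joint_pos"],3))
p=cams.get_image("wrist");save(p,"w1.png");V=np.array(p["view"]);print(np.round(-V[:3,:3].T@V[:3,3],3),np.round(V[:3,:3],3))
for l,z in dict(lens=0,spacer=0,filter_amber=0,filter_green=0,filter_red=0,ring=0,lug=.021,mouth=.125).items():
    print(l,[(round(q["score"],2),np.round(q["xy"]).tolist(),np.round(at_z(p,q["xy"],z)[:2],4).tolist()) for q in spotter.place_of(p,l)[:3]])
```

```text
t 6.6 tcp [0.5249 0.2402 0.4047] x [-0.491  0.871 -0.   ] y [0.871 0.491 0.   ] z [ 0. -0. -1.] F [ 0.5  0.5 -0.6] op 0.0878 g 0.0
[ 0.085  0.43  -0.81   1.753  0.345  1.106 -0.322]
[0.487 0.308 0.384] [[ 0.871  0.491 -0.   ]
 [ 0.471 -0.837  0.278]
 [ 0.137 -0.243 -0.96 ]]
lens [(0.84, [500.0, 132.0], [0.6921, 0.4083]), (0.69, [416.0, 166.0], [0.6227, 0.3197]), (0.32, [374.0, 243.0], [0.6338, 0.2003])]
spacer [(0.84, [372.0, 242.0], [0.6307, 0.2005]), (0.55, [453.0, 258.0], [0.7445, 0.2372]), (0.32, [329.0, 368.0], [0.6873, -0.0209])]
filter_amber [(0.86, [282.0, 98.0], [0.4317, 0.3086]), (0.56, [347.0, 145.0], [0.5304, 0.2993])]
filter_green [(0.91, [229.0, 166.0], [0.4096, 0.1998]), (0.39, [244.0, 369.0], [0.5679, -0.091])]
filter_red [(0.73, [309.0, 212.0], [0.5305, 0.1962]), (0.61, [389.0, 53.0], [0.5192, 0.4154])]
ring [(0.72, [348.0, 143.0], [0.5301, 0.3011])]
lug [(0.92, [370.0, 161.0], [0.5621, 0.297])]
mouth []
```

View pics/w1.png

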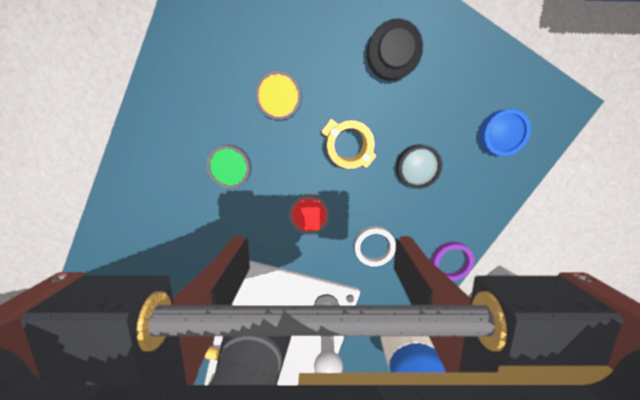

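The wrist view shows amber (278,96), green (229,166), red (309,215), ring (350,145), lens (419,166) and spacer (375,246), with the blue look-alike at (504,132) and the purple one at (453,260). I'll hover over the lens.

Request:
apply_moves(
  plan=[0.19,0.99,0.84,0,0,0,87.8,0.19,0.99,0.84,0,0,0,80,0.19,0.99,0.84,0,0,0,74,0.19,0.98,0.84,0,0,0,74,0.18,0.98,0.84,0,0,0,74],
)

```text
clock: 7.68
tcp_pos: [0.621, 0.3222, 0.2988]
tool_rot: [1.58, 2.715, -0.0]
wrist_force: [0.2, -0.1, 1.0]
opening: 0.074
grip_force: 0.0
```

```bash
cat >> h.py <<'E'
def look(name,zs,n=2,pic=None):
    p=cams.get_image(name)
    if pic: save(p,pic)
    for l,z in zs.items():
        print(l,[(round(q["score"],2),np.round(q["xy"],1).tolist(),np.round(at_z(p,q["xy"],z)[:2],4).tolist()) for q in spotter.place_of(p,l)[:n]])
    return p
def sil(p,l,z):
    for q in spotter.silhouettes(p,l)[:3]:
        m=q["pixels"].astype(np.uint8);c=max(cv2.findContours(m,0,2)[0],key=cv2.contourArea)
        e=cv2.fitEllipse(cv2.convexHull(c));print(" sil",l,round(q["score"],2),np.round(e[0],1),np.round(e[1],1),m.sum(),"at z",np.round(at_z(p,e[0],z)[:2],4))
def delta(P,yaw=None):
    "tool-frame shift units to TCP target P (None = keep); turn units to put tool y at world yaw (deg, mod 180)"
    s=manip.read_state();r=R.from_rotvec(s["tool_rot"]).as_matrix();t=np.array(s["tcp_pos"])
    P=np.array([a if a is not None else b for a,b in zip(P,t)])
    y=np.degrees(np.arctan2(r[1,1],r[0,1]));print("shift",np.round(r.T@(P-t)/.025,2),"yaw",round(y,1),"j7",round(s["joint_pos"][6],2),
     "" if yaw is None else ("rz",round(-(((yaw-y)+90)%180-90)/10,2)))
E
python3 - <<'E'
from h import *
s=st()
p=look("wrist",dict(lens=0),pic="w2.png")
sil(p,"lens",.008)
for d in(.163,.182,.29): print(np.round(px(p,s["tcp_pos"]+np.array([0,0,-d])),1))
E
```

```text
t 7.67 tcp [0.621  0.3222 0.2988] x [-0.494  0.869 -0.   ] y [ 0.869  0.494 -0.   ] z [-0. -0. -1.] F [ 0.2 -0.1  1. ] op 0.074 g 0.0
lens [(0.84, [322.4, 205.0], [0.6232, 0.3215]), (0.73, [429.5, 166.2], [0.6928, 0.4052])]
 sil lens 0.91 [322.4 207.6] [58.  58.7] 2676 at z [0.6233 0.3212]
 sil lens 0.91 [434.6 163.6] [61.2 66.5] 3210 at z [0.6923 0.4091]
 sil lens 0.64 [ 70.  205.9] [54.4 67.7] 2908 at z [0.4115 0.2029]
[320.3 270.7]
[320.4 255.3]
[320.8 205.8]
```

View pics/w2.png

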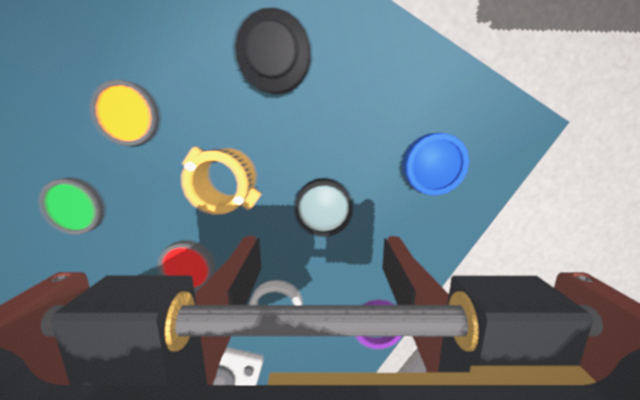

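Request:
apply_moves(
  plan=[-0.07,0.06,0.9,0,0,0,74,0,0,0.9,0,0,0,74,0,0,0.9,0,0,0,74,0,0,0.9,0,0,0,74,0,0,0.83,0,0,0,74],
)

```text
clock: 8.45
tcp_pos: [0.6222, 0.3208, 0.1871]
tool_rot: [-1.579, -2.716, 0.001]
wrist_force: [0.6, 0.4, -0.2]
opening: 0.0741
grip_force: 0.0
```

Request:
apply_moves(
  plan=[0,0,0,0,0,0,40,0,0,0,0,0,0,40,0,0,0,0,0,0,40,0,0,0,0,0,0,40],
  newtons=20,
)

```text
clock: 8.95
tcp_pos: [0.6227, 0.321, 0.1897]
tool_rot: [1.579, 2.715, 0.001]
wrist_force: [-0.5, -0.1, -1.3]
opening: 0.0551
grip_force: 20.0
```

Request:
apply_moves(
  plan=[0,0,-1,0,0,0,40,0,0,-1,0,0,0,40,0,0,-1,0,0,0,40,0,0,-1,0,0,0,40,0,0,-1,0,0,0,40],
)

```text
clock: 9.57
tcp_pos: [0.6224, 0.3209, 0.3162]
tool_rot: [1.579, 2.715, 0.001]
wrist_force: [-0.4, -0.2, -1.0]
opening: 0.0552
grip_force: 20.0
```

Run:
```python
from h import *
s=st()
p=look("wrist",dict(lens=.14,mouth=.125))
sil(p,"lens",.15)
for n in("scene","top"): look(n,dict(mouth=.125,ball=.125,saddle=.107))
# hover over the mouth, seen 0.29 ahead
delta([.563,-.024,.415],9)
```

```text
t 9.57 tcp [0.6224 0.3209 0.3162] x [-0.495  0.869 -0.   ] y [0.869 0.495 0.001] z [ 0.001  0.    -1.   ] F [-0.4 -0.2 -1. ] op 0.0552 g 20.0
lens [(0.95, [319.6, 250.5], [0.6193, 0.3258]), (0.75, [420.9, 160.5], [0.6404, 0.3976])]
mouth []
 sil lens 0.69 [426.9 159.1] [58.6 62.7] 2872 at z [0.639  0.3991]
 sil lens 0.57 [321.4 256.8] [95.3 95.8] 7130 at z [0.6198 0.3271]
mouth [(0.59, [318.6, 193.6], [0.5492, -0.041]), (0.29, [354.0, 284.0], [0.7414, 0.2823])]
ball [(0.72, [319.0, 214.0], [0.6203, 0.0399]), (0.56, [330.6, 220.3], [0.6179, 0.0823])]
saddle [(0.68, [276.7, 203.1], [0.6542, -0.1051])]
mouth [(0.72, [247.7, 204.4], [0.5133, 0.1775]), (0.68, [308.8, 188.4], [0.5631, -0.0212])]
ball [(0.63, [274.1, 173.0], [0.6146, 0.0913])]
saddle [(0.6, [340.3, 157.6], [0.6652, -0.1266])]
shift [-10.82  -8.89  -4.06] yaw 29.6 j7 -0.41 ('rz', np.float64(2.06))
```

Request:
apply_moves(
  plan=[-0.98,-0.81,-0.9,0,0,0,40,-0.98,-0.81,-0.9,0,0,0,40,-0.98,-0.81,-0.9,0,0,0,40,-0.98,-0.81,-0.9,0,0,0,40,-0.98,-0.81,-0.46,0,0,0,40],
)

```text
clock: 10.8
tcp_pos: [0.5949, 0.1636, 0.4167]
tool_rot: [1.579, 2.715, 0.002]
wrist_force: [0.3, -1.0, -0.8]
opening: 0.0554
grip_force: 20.0
```

Request:
apply_moves(
  plan=[-0.98,-0.81,0,0,0,0,40,-0.98,-0.81,0,0,0,0,40,-0.98,-0.81,0,0,0,0,40,-0.98,-0.81,0,0,0,0,40,-0.98,-0.81,0,0,0,0,40],
)

```text
clock: 11.42
tcp_pos: [0.5673, 0.0069, 0.4154]
tool_rot: [1.579, 2.716, -0.0]
wrist_force: [0.1, -0.5, -0.4]
opening: 0.0553
grip_force: 20.0
```

Request:
apply_moves(
  plan=[-1,-0.79,0,0,0,0,40,0,0,0,0,0,1,40,0,0,0,0,0,1,40,0,0,0,0,0,0,40],
)

```text
clock: 11.92
tcp_pos: [0.5627, -0.0235, 0.4155]
tool_rot: [2.025, 2.402, -0.0]
wrist_force: [-0.3, -0.1, -1.2]
opening: 0.0557
grip_force: 20.0
```

Run:
```python
from h import *
s=st()
p=look("wrist",dict(lens=.228,mouth=.125,ball=.125,saddle=.107),pic="w3.png")
```

```text
t 11.93 tcp [ 0.5627 -0.0235  0.4155] x [-0.169  0.986 -0.   ] y [0.986 0.169 0.   ] z [ 0. -0. -1.] F [-0.3 -0.1 -1.2] op 0.0557 g 20.0
lens [(0.75, [320.9, 249.5], [0.5623, -0.0222])]
mouth [(0.8, [317.7, 210.9], [0.5602, -0.0292])]
ball [(0.91, [408.4, 95.3], [0.6203, 0.0872])]
saddle []
```

View pics/w3.png

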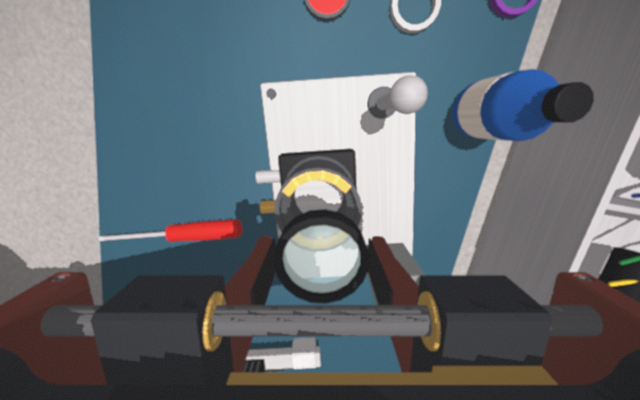

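Request:
apply_moves(
  plan=[-0.8,0,0,0,0,0,40,-0.8,0,0,0,0,0,40,-0.8,0,0,0,0,0,40,0,0,0,0,0,0,40],
)

```text
clock: 12.68
tcp_pos: [0.573, -0.0858, 0.4151]
tool_rot: [2.032, 2.396, -0.001]
wrist_force: [-0.1, -0.7, -1.8]
opening: 0.0552
grip_force: 20.0
```

Run:
```python
from h import *
s=st()
p=look("wrist",dict(mouth=.125,ball=.125,saddle=.107),pic="w4.png")
cv2.imwrite("pics/w4c.png",cv2.resize(cv2.imread("pics/w4.png")[60:260,200:480],None,fx=2.8,fy=2.8,interpolation=2))
```

```text
t 12.68 tcp [ 0.573  -0.0858  0.4151] x [-0.163  0.987 -0.   ] y [ 0.987  0.163 -0.   ] z [-0.    -0.001 -1.   ] F [-0.1 -0.7 -1.8] op 0.0552 g 20.0
mouth [(0.88, [318.7, 144.1], [0.5611, -0.029])]
ball [(0.91, [413.9, 11.3], [0.6199, 0.0867])]
saddle [(0.65, [406.7, 240.2], [0.669, -0.1137])]
```

View pics/w4c.png

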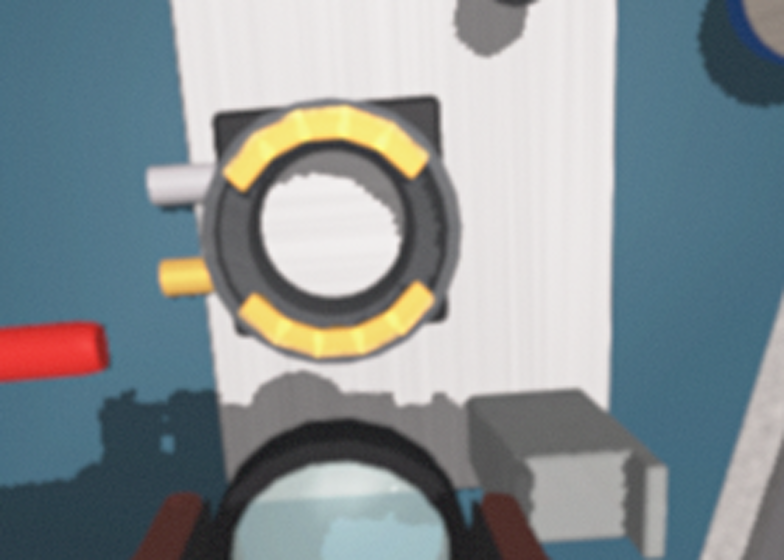

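```bash
cat >> h.py <<'E'
def lips(p,c,rad=.055):
    h=cv2.cvtColor(p["color"],cv2.COLOR_RGB2HSV)
    m=((h[...,0]>13)&(h[...,0]<35)&(h[...,1]>90)&(h[...,2]>120)).astype(np.uint8)
    n,lab,stt,_=cv2.connectedComponentsWithStats(m);o=[]
    for i in range(1,n):
        v,u=np.nonzero(lab==i)
        if len(u)<60: continue
        W=np.array([at_z(p,(a,b),.125)[:2] for a,b in zip(u,v)])
        d=np.linalg.norm(W-c,axis=1)
        if d.max()<rad: o.append(W)
    A=np.vstack(o);print([len(a) for a in o],[np.round(a.mean(0),4) for a in o])
    from scipy.optimize import least_squares
    # inner/outer radii envelope: angular-bin min and max radii should be constant
    def f(q):
        d=A-q[:2];a=np.arctan2(d[:,1],d[:,0]);r=np.hypot(*d.T);b=np.digitize(a,np.linspace(-np.pi,np.pi,37))
        e=[]
        for k in range(1,37):
            s=r[b==k]; e.append(np.median(s)-q[2] if len(s)>8 else 0)
        return e
    s=least_squares(f,[*c,.034],diff_step=1e-2,x_scale=.01);print("centre",np.round(s.x,4),s.cost**.5)
    dd=o[0].mean(0)-o[1].mean(0);print("mid",np.round((o[0].mean(0)+o[1].mean(0))/2,4),"camera yaw",np.degrees(np.arctan2(dd[1],dd[0]))%180-90)
E
python3 - <<'E'
from h import *
s=st();p=cams.get_image("wrist");lips(p,np.array([.561,-.029]))
E
```

```text
t 12.88 tcp [ 0.5728 -0.0819  0.4155] x [-0.169  0.986  0.   ] y [0.986 0.169 0.   ] z [ 0.  0. -1.] F [-0.9  0.8 -0.2] op 0.0558 g 20.0
[945, 822] [array([ 0.5536, -0.001 ]), array([ 0.5672, -0.0578])]
centre [ 0.5606 -0.0293  0.035 ] 0.0014397230334306523
mid [ 0.5604 -0.0294] camera yaw 13.403977688569967
```

Request:
apply_moves(
  plan=[0,0,0,0,0,-0.37,40,0.8,0,0,0,0,0,40,0.8,0,0,0,0,0,40,0.5,0,0,0,0,0,40,0,0,0,0,0,0,40],
)

```text
clock: 13.55
tcp_pos: [0.5604, -0.0298, 0.4157]
tool_rot: [1.945, 2.467, 0.0]
wrist_force: [0.3, 0.1, -0.3]
opening: 0.0558
grip_force: 20.0
```

Run:
```python
from h import *
s=st();delta([.560,-.0297,.311],13.4)
```

```text
t 13.55 tcp [ 0.5604 -0.0298  0.4157] x [-0.233  0.972 -0.   ] y [0.972 0.233 0.   ] z [ 0. -0. -1.] F [ 0.3  0.1 -0.3] op 0.0558 g 20.0
shift [ 0.01 -0.02  4.19] yaw 13.5 j7 -0.06 ('rz', np.float64(0.01))
```

Request:
apply_moves(
  plan=[0,0,1,0,0,0,40,0,0,1,0,0,0,40,0,0,1,0,0,0,40,0,0,0.6,0,0,0,40,0,0,0.59,0,0,0,40],
)

```text
clock: 14.18
tcp_pos: [0.561, -0.0318, 0.3103]
tool_rot: [1.949, 2.464, 0.001]
wrist_force: [-1.3, 1.9, 4.7]
opening: 0.0557
grip_force: 20.0
```

Request:
apply_moves(
  plan=[0,0,0,0,0,0,40,0,0,0,0,0,0,40],
)

```text
clock: 14.42
tcp_pos: [0.561, -0.0317, 0.3112]
tool_rot: [1.948, 2.464, 0.0]
wrist_force: [0.1, -0.2, -1.0]
opening: 0.0552
grip_force: 20.0
```

Run:
```python
from h import *
s=st();p=look("scene",dict(lens=.121,mouth=.125),pic="s2.png")
cv2.imwrite("pics/s2c.png",cv2.resize(p["color"][150:270,240:400,::-1],None,fx=4,fy=4,interpolation=2))
```

```text
t 14.43 tcp [ 0.561  -0.0317  0.3112] x [-0.231  0.973 -0.   ] y [0.973 0.231 0.001] z [ 0.001 -0.    -1.   ] F [ 0.1 -0.2 -1. ] op 0.0552 g 20.0
lens [(0.7, [317.2, 197.0], [0.5606, -0.0343]), (0.58, [407.3, 345.3], [0.7782, 0.4437])]
mouth [(0.87, [319.5, 195.6], [0.5549, -0.0307]), (0.69, [316.1, 230.4], [0.6751, 0.09])]
```

View pics/s2c.png

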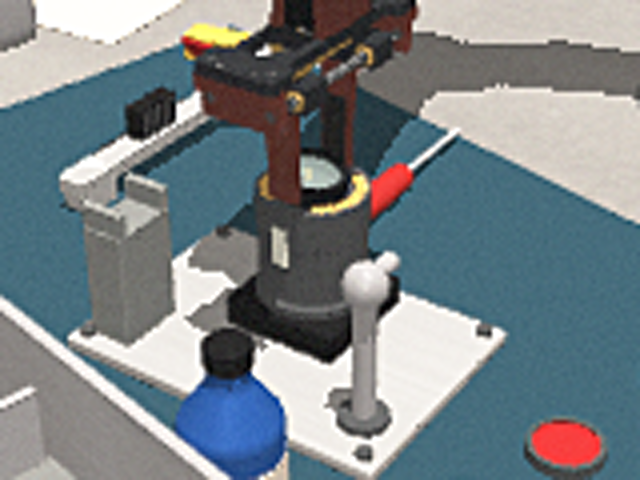

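Request:
apply_moves(
  plan=[0.08,-0.02,0,0,0,0,40,0,0,0,0,0,0,40,0,0,0,0,0,0,64,0,0,0,0,0,0,64,0,0,0,0,0,0,64],
)

```text
clock: 15.2
tcp_pos: [0.5598, -0.0299, 0.3107]
tool_rot: [1.948, 2.464, 0.0]
wrist_force: [0.1, -0.6, -0.1]
opening: 0.0639
grip_force: 0.0
```

Request:
apply_moves(
  plan=[0,0,-1,0,0,0,74,0,0,-1,0,0,0,74,0,0,-1,0,0,0,74,0,0,-1,0,0,0,74,0,0,-0.2,0,0,0,74],
)

```text
clock: 15.82
tcp_pos: [0.5602, -0.0297, 0.4172]
tool_rot: [1.947, 2.462, 0.003]
wrist_force: [-0.4, 0.3, 0.4]
opening: 0.0742
grip_force: 0.0
```

Request:
apply_moves(
  plan=[-0.8,0,0,0,0,0,74,0,0,0,0,0,0,74],
)

```text
clock: 16.08
tcp_pos: [0.5645, -0.0522, 0.4142]
tool_rot: [-1.952, -2.46, 0.003]
wrist_force: [-0.5, -0.6, -0.3]
opening: 0.0741
grip_force: 0.0
```

Run:
```python
from h import *
s=st();p=look("wrist",dict(lens=.063,mouth=.125),pic="w5.png");sil(p,"lens",.079);lips(p,np.array([.5605,-.0293]))
cv2.imwrite("pics/w5c.png",cv2.resize(p["color"][120:280,220:420,::-1],None,fx=3,fy=3,interpolation=2))
delta([.637,.198,.30],9)
```

```text
t 16.07 tcp [ 0.5645 -0.0522  0.4142] x [-0.227  0.974 -0.   ] y [ 0.974  0.227 -0.002] z [-0.002 -0.001 -1.   ] F [-0.5 -0.6 -0.3] op 0.0741 g 0.0
lens [(0.82, [321.2, 171.7], [0.5585, -0.0303])]
mouth []
 sil lens 0.57 [323.9 172.8] [49.  51.9] 2003 at z [ 0.5611 -0.0282]
[855, 729] [array([ 0.5537, -0.0007]), array([ 0.5665, -0.0571])]
centre [ 0.5606 -0.0288  0.0346] 0.0012818598801932455
mid [ 0.5601 -0.0289] camera yaw 12.750350144745966
shift [8.95 5.12 4.6 ] yaw 13.4 j7 -0.03 ('rz', np.float64(0.44))
```

View pics/w5c.png

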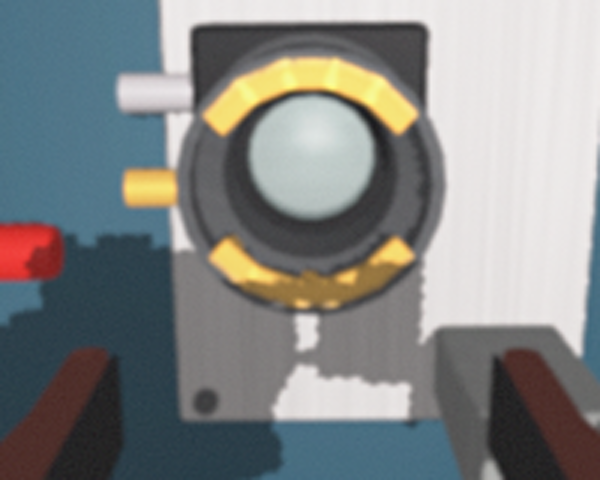

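The crop shows the lens deep and level in the barrel, centred at crop (312,155), with the brass lips clear. Next is the spacer.

Request:
apply_moves(
  plan=[1,0.57,0,0,0,0,74,1,0.57,0,0,0,0,74,1,0.57,0,0,0,0,74,1,0.57,0,0,0,0,74,1,0.57,0.3,0,0,0,74],
)

```text
clock: 16.9
tcp_pos: [0.6051, 0.0902, 0.4083]
tool_rot: [1.947, 2.465, 0.001]
wrist_force: [0.0, 0.5, -0.4]
opening: 0.0742
grip_force: 0.0
```

Request:
apply_moves(
  plan=[1,0.57,1,0,0,0,74,1,0.57,1,0,0,0,74,1,0.57,1,0,0,0,74,0.95,0.56,1,0,0,0,74,0,0,0.3,0,0,0,74],
)

```text
clock: 17.52
tcp_pos: [0.6363, 0.2005, 0.2987]
tool_rot: [-1.941, -2.466, 0.002]
wrist_force: [-0.4, 0.3, -1.0]
opening: 0.0743
grip_force: 0.0
```

Request:
apply_moves(
  plan=[0,0,0,0,0,0,74,0,0,0,0,0,0,74],
)

```text
clock: 17.77
tcp_pos: [0.6377, 0.1967, 0.3017]
tool_rot: [1.95, 2.462, 0.001]
wrist_force: [-0.2, 0.0, 0.0]
opening: 0.0738
grip_force: 0.0
```

Run:
```python
from h import *
s=st();p=look("wrist",dict(spacer=0,ink_bottle=0));sil(p,"spacer",.006)
delta([*at_z(p,spotter.place_of(p,"spacer")[0]["xy"],0)[:2],.186])
```

```text
t 17.77 tcp [0.6377 0.1967 0.3017] x [-0.229  0.973 -0.001] y [0.973 0.229 0.001] z [ 0.001 -0.    -1.   ] F [-0.2  0.   0. ] op 0.0738 g 0.0
spacer [(0.88, [433.7, 190.0], [0.743, 0.2344])]
ink_bottle [(0.92, [396.7, 305.4], [0.7467, 0.1005])]
 sil spacer 0.83 [317.7 201.1] [56.2 57.3] 1137 at z [0.634 0.199]
 sil spacer 0.67 [435.5 191.3] [57.7 61.6] 1509 at z [0.7425 0.2344]
shift [0.47 4.44 4.62] yaw 13.3 j7 -0.52
```

Request:
apply_moves(
  plan=[0.12,-0.12,0.95,0,0,0,74,0,0,0.95,0,0,0,74,0,0,0.95,0,0,0,74,0,0,0.95,0,0,0,74,0,0,0.79,0,0,0,74],
)

```text
clock: 18.65
tcp_pos: [0.6335, 0.2, 0.1839]
tool_rot: [-1.948, -2.464, 0.001]
wrist_force: [0.0, -0.2, -0.0]
opening: 0.0742
grip_force: 0.0
```

Request:
apply_moves(
  plan=[0,0,0,0,0,0,74,0,0,0,0,0,0,40,0,0,0,0,0,0,40,0,0,0,0,0,0,40,0,0,0,0,0,0,40],
)

```text
clock: 19.27
tcp_pos: [0.6338, 0.2002, 0.1862]
tool_rot: [1.948, 2.464, 0.001]
wrist_force: [-0.2, 0.0, 1.1]
opening: 0.0554
grip_force: 20.0
```

Request:
apply_moves(
  plan=[0,0,-1,0,0,0,40,0,0,-1,0,0,0,40,0,0,-1,0,0,0,40,0,0,-1,0,0,0,40,0,0,-1,0,0,0,40],
)

```text
clock: 19.9
tcp_pos: [0.6337, 0.2003, 0.3142]
tool_rot: [1.947, 2.464, 0.003]
wrist_force: [0.5, -0.3, -0.5]
opening: 0.0557
grip_force: 20.0
```

Run:
```python
from h import *
s=st();p=cams.get_image("wrist");sil(p,"spacer",s["tcp_pos"][2]-.182+.001)
delta([.5605,-.029,.385],13)
```

```text
t 19.9 tcp [0.6337 0.2003 0.3142] x [-0.231  0.973  0.   ] y [0.973 0.231 0.002] z [ 0.002  0.001 -1.   ] F [ 0.5 -0.3 -0.5] op 0.0557 g 20.0
 sil spacer 0.77 [321.1 258.6] [91.3 94.4] 3605 at z [0.6345 0.1989]
shift [-8.27 -4.98 -2.8 ] yaw 13.3 j7 -0.52 ('rz', np.float64(0.03))
```

Request:
apply_moves(
  plan=[-0.9,-0.55,-1,0,0,0,40,-0.9,-0.55,-1,0,0,0,40,-0.9,-0.55,-0.8,0,0,0,40,-0.9,-0.55,0,0,0,0,40,-0.9,-0.55,0,0,0,0,40],
)

```text
clock: 20.62
tcp_pos: [0.5922, 0.074, 0.3813]
tool_rot: [1.948, 2.464, 0.0]
wrist_force: [0.7, -0.8, -1.6]
opening: 0.0554
grip_force: 20.0
```

Request:
apply_moves(
  plan=[-0.9,-0.55,0,0,0,0,40,-0.9,-0.55,0,0,0,0,40,-0.9,-0.55,0,0,0,0,40,-1,-0.55,0,0,0,0,40,0,0,0,0,0,0,40],
)

```text
clock: 21.25
tcp_pos: [0.56, -0.0303, 0.3807]
tool_rot: [1.953, 2.46, -0.002]
wrist_force: [0.8, -0.2, 0.1]
opening: 0.0556
grip_force: 20.0
```

Request:
apply_moves(
  plan=[0,0,0,0,0,0,40,0,0,0,0,0,0,40],
)

```text
clock: 21.5
tcp_pos: [0.5607, -0.0265, 0.3811]
tool_rot: [-1.946, -2.466, -0.001]
wrist_force: [0.2, 0.7, -1.7]
opening: 0.0553
grip_force: 20.0
```

Run:
```python
from h import *
s=st();delta([.560,-.0285,.3105],13)
```

```text
t 21.5 tcp [ 0.5607 -0.0265  0.3811] x [-0.233  0.973  0.001] y [0.973 0.233 0.   ] z [ 0.     0.001 -1.   ] F [ 0.2  0.7 -1.7] op 0.0553 g 20.0
shift [-0.07 -0.05  2.82] yaw 13.5 j7 -0.1 ('rz', np.float64(0.05))
```

Request:
apply_moves(
  plan=[-0.07,-0.05,1,0,0,0,40,0,0,1,0,0,0,40,0,0,0.5,0,0,0,40,0,0,0.32,0,0,0,40,0,0,0,0,0,0,40],
)

```text
clock: 22.12
tcp_pos: [0.5599, -0.0296, 0.3104]
tool_rot: [-1.948, -2.465, -0.0]
wrist_force: [0.9, -1.1, -0.5]
opening: 0.0556
grip_force: 20.0
```

Request:
apply_moves(
  plan=[0,0,0,0,0,0,40,0,0,0,0,0,0,40],
)

```text
clock: 22.38
tcp_pos: [0.56, -0.0299, 0.3111]
tool_rot: [1.948, 2.464, 0.001]
wrist_force: [-1.3, -0.2, -0.5]
opening: 0.0554
grip_force: 20.0
```

Run:
```python
from h import *
s=st();delta([.560,-.0287,.3105],13)
```

```text
t 22.38 tcp [ 0.56   -0.0299  0.3111] x [-0.231  0.973 -0.   ] y [0.973 0.231 0.001] z [ 0.001 -0.    -1.   ] F [-1.3 -0.2 -0.5] op 0.0554 g 20.0
shift [0.05 0.01 0.02] yaw 13.3 j7 -0.16 ('rz', np.float64(0.03))
```

Request:
apply_moves(
  plan=[0.04,0,0.06,0,0,0,40,0,0,0,0,0,0,40,0,0,0,0,0,0,64,0,0,0,0,0,0,64,0,0,0,0,0,0,64],
)

```text
clock: 23.0
tcp_pos: [0.5596, -0.0289, 0.309]
tool_rot: [1.948, 2.464, 0.0]
wrist_force: [-0.8, -0.1, -0.2]
opening: 0.0639
grip_force: 0.0
```

Request:
apply_moves(
  plan=[0,0,-1,0,0,0,74,0,0,-1,0,0,0,74,0,0,-1,0,0,0,74,0,0,-1,0,0,0,74,-0.4,0,-0.2,0,0,0,74],
)

```text
clock: 23.62
tcp_pos: [0.5622, -0.038, 0.4155]
tool_rot: [1.945, 2.464, 0.003]
wrist_force: [0.1, -0.2, -0.6]
opening: 0.0742
grip_force: 0.0
```

Request:
apply_moves(
  plan=[0,0,0,0,0,0,74,0,0,0,0,0,0,74],
)

```text
clock: 23.88
tcp_pos: [0.5615, -0.039, 0.4127]
tool_rot: [-1.948, -2.463, 0.002]
wrist_force: [-0.3, 0.1, 0.1]
opening: 0.0744
grip_force: 0.0
```

Run:
```python
from h import *
s=st();p=look("wrist",dict(lens=.063,spacer=.079,filter_red=0,mouth=.125),pic="w6.png");sil(p,"spacer",.091);sil(p,"lens",.079);lips(p,np.array([.5605,-.0293]))
delta([.5305,.1962,.30],13)
```

```text
t 23.88 tcp [ 0.5615 -0.039   0.4127] x [-0.23   0.973  0.001] y [ 0.973  0.23  -0.002] z [-0.002  0.    -1.   ] F [-0.3  0.1  0.1] op 0.0744 g 0.0
lens [(0.76, [320.6, 183.5], [0.558, -0.0299])]
spacer []
filter_red [(0.41, [407.1, 350.2], [0.7606, -0.2787])]
mouth [(0.48, [322.1, 172.1], [0.5542, -0.0066])]
 sil spacer 0.74 [322.6 189.1] [49.9 52.8] 931 at z [ 0.5602 -0.0296]
 sil spacer 0.6 [533.3  -7.2] [41.3 57.7] 471 at z [0.7004 0.1861]
 sil lens 0.91 [321.9 187.6] [36.6 38.5] 1121 at z [ 0.5597 -0.0308]
[792, 640] [array([ 0.5539, -0.0006]), array([ 0.5667, -0.058 ])]
centre [ 0.5604 -0.029   0.0348] 0.0016318892417935432
mid [ 0.5603 -0.0293] camera yaw 12.585975825749856
shift [9.42 0.95 4.55] yaw 13.4 j7 -0.06 ('rz', np.float64(0.04))
```

Request:
apply_moves(
  plan=[0.95,0.1,0,0,0,0,74,0.95,0.1,0,0,0,0,74,0.95,0.1,0,0,0,0,74,0.95,0.1,0,0,0,0,74,0.95,0.1,0.5,0,0,0,74],
)

```text
clock: 24.85
tcp_pos: [0.5468, 0.0808, 0.4021]
tool_rot: [1.948, 2.463, 0.002]
wrist_force: [0.4, -0.7, 0.2]
opening: 0.0738
grip_force: 0.0
```

Request:
apply_moves(
  plan=[0.95,0.1,1,0,0,0,74,0.95,0.1,1,0,0,0,74,0.95,0.1,1,0,0,0,74,0.95,0.1,1,0,0,0,74,0.9,0.05,0,0,0,0,74],
)

```text
clock: 25.48
tcp_pos: [0.5297, 0.1971, 0.2993]
tool_rot: [-1.947, -2.463, 0.005]
wrist_force: [-1.0, 0.3, -0.3]
opening: 0.0742
grip_force: 0.0
```

Request:
apply_moves(
  plan=[0,0,0,0,0,0,74,0,0,0,0,0,0,74],
)

```text
clock: 25.72
tcp_pos: [0.5309, 0.1959, 0.3015]
tool_rot: [1.949, 2.463, -0.0]
wrist_force: [-0.3, -0.4, -0.7]
opening: 0.0739
grip_force: 0.0
```

Run:
```python
from h import *
s=st();p=look("wrist",dict(filter_red=0,filter_green=0,filter_amber=0));sil(p,"filter_red",.005)
delta([*at_z(p,spotter.place_of(p,"filter_red")[0]["xy"],0)[:2],.186])
```

```text
t 25.73 tcp [0.5309 0.1959 0.3015] x [-0.23   0.973 -0.001] y [0.973 0.23  0.   ] z [ 0.    -0.001 -1.   ] F [-0.3 -0.4 -0.7] op 0.0739 g 0.0
filter_red [(0.97, [322.9, 205.1], [0.5332, 0.1936])]
filter_green [(0.56, [198.5, 169.3], [0.4082, 0.2011]), (0.24, [300.9, 381.9], [0.5587, -0.0292])]
filter_amber [(0.83, [233.5, 54.0], [0.4262, 0.3087])]
 sil filter_red 0.92 [322. 205.] [56.2 58.4] 2591 at z [0.532  0.1949]
 sil filter_red 0.45 [314.4 357.9] [ 61.  220.5] 8782 at z [0.5658 0.0139]
shift [-0.11  0.08  4.62] yaw 13.3 j7 -0.61
```

Request:
apply_moves(
  plan=[-0.08,0.05,0.95,0,0,0,74,0,0,0.95,0,0,0,74,0,0,0.95,0,0,0,74,0,0,0.95,0,0,0,74,0,0,0.81,0,0,0,74],
)

```text
clock: 26.65
tcp_pos: [0.5323, 0.1947, 0.1853]
tool_rot: [1.949, 2.464, -0.0]
wrist_force: [-0.2, -0.0, -0.4]
opening: 0.074
grip_force: 0.0
```

Request:
apply_moves(
  plan=[0,0,0,0,0,0,74,0,0,0,0,0,0,40,0,0,0,0,0,0,40,0,0,0,0,0,0,40,0,0,0,0,0,0,40],
)

```text
clock: 27.28
tcp_pos: [0.5325, 0.1953, 0.187]
tool_rot: [1.948, 2.464, 0.002]
wrist_force: [-0.4, -1.4, 6.5]
opening: 0.0555
grip_force: 20.0
```

Request:
apply_moves(
  plan=[0,0,-1,0,0,0,40,0,0,-1,0,0,0,40,0,0,-1,0,0,0,40,0,0,-1,0,0,0,40,0,0,-1,0,0,0,40],
)

```text
clock: 27.9
tcp_pos: [0.5319, 0.1949, 0.3119]
tool_rot: [1.948, 2.464, -0.0]
wrist_force: [-0.3, -0.4, -0.0]
opening: 0.0552
grip_force: 20.0
```

Run:
```python
from h import *
s=st();p=cams.get_image("wrist");sil(p,"filter_red",s["tcp_pos"][2]-.182+.001)
delta([.5605,-.029,.385],13)
```

```text
t 27.9 tcp [0.5319 0.1949 0.3119] x [-0.231  0.973 -0.   ] y [ 0.973  0.231 -0.   ] z [-0. -0. -1.] F [-0.3 -0.4 -0. ] op 0.0552 g 20.0
 sil filter_red 0.66 [321.4 255.6] [90.2 93.6] 6630 at z [0.532  0.1952]
shift [-9.   -0.98 -2.86] yaw 13.3 j7 -0.59 ('rz', np.float64(0.03))
```

Request:
apply_moves(
  plan=[-1,-0.11,-1,0,0,0,40,-1,-0.11,-1,0,0,0,40,-1,-0.11,-0.86,0,0,0,40,-1,-0.11,0,0,0,0,40,-1,-0.11,0,0,0,0,40],
)

```text
clock: 28.62
tcp_pos: [0.5474, 0.0692, 0.3819]
tool_rot: [-1.949, -2.464, 0.001]
wrist_force: [1.0, 0.4, 0.2]
opening: 0.055
grip_force: 20.0
```

Request:
apply_moves(
  plan=[-1,-0.11,0,0,0,0,40,-1,-0.11,0,0,0,0,40,-1,-0.11,0,0,0,0,40,-1,-0.1,0,0,0,0,40,0,0,0,0,0,0,40],
)

```text
clock: 29.25
tcp_pos: [0.5601, -0.0318, 0.3813]
tool_rot: [-1.953, -2.46, 0.003]
wrist_force: [-0.6, 0.1, 0.5]
opening: 0.0549
grip_force: 20.0
```

Request:
apply_moves(
  plan=[0,0,1,0,0,0,40,0,0,1,0,0,0,40,0,0,0,0,0,0,40,0,0,0,0,0,0,40],
)

```text
clock: 29.75
tcp_pos: [0.5604, -0.0286, 0.3332]
tool_rot: [1.947, 2.465, 0.001]
wrist_force: [-0.9, 0.9, -0.2]
opening: 0.055
grip_force: 20.0
```

Run:
```python
from h import *
s=st();delta([.5604,-.0291,.3095],13)
```

```text
t 29.75 tcp [ 0.5604 -0.0286  0.3332] x [-0.232  0.973  0.   ] y [0.973 0.232 0.001] z [ 0.001  0.    -1.   ] F [-0.9  0.9 -0.2] op 0.055 g 20.0
shift [-0.02 -0.01  0.95] yaw 13.4 j7 -0.15 ('rz', np.float64(0.04))
```

Request:
apply_moves(
  plan=[-0.02,0,0.5,0,0,0,40,0,0,0.45,0,0,0,40,0,0,0,0,0,0,40,0,0,0,0,0,0,40],
)

```text
clock: 30.25
tcp_pos: [0.5604, -0.03, 0.3089]
tool_rot: [-1.948, -2.464, -0.0]
wrist_force: [0.7, 0.3, -0.2]
opening: 0.0549
grip_force: 20.0
```

Request:
apply_moves(
  plan=[0,0,0,0,0,0,64,0,0,0,0,0,0,64,0,0,0,0,0,0,64],
)

```text
clock: 30.62
tcp_pos: [0.5604, -0.03, 0.3091]
tool_rot: [1.948, 2.464, 0.0]
wrist_force: [-0.1, 0.1, 0.6]
opening: 0.0643
grip_force: 0.0
```

Request:
apply_moves(
  plan=[0,0,-1,0,0,0,74,0,0,-1,0,0,0,74,0,0,-1,0,0,0,74,0,0,-1,0,0,0,74,-0.4,0,-0.2,0,0,0,74],
)

```text
clock: 31.25
tcp_pos: [0.563, -0.0391, 0.4156]
tool_rot: [1.945, 2.464, 0.003]
wrist_force: [-0.4, 0.2, 0.1]
opening: 0.0738
grip_force: 0.0
```

Request:
apply_moves(
  plan=[0,0,0,0,0,0,74,0,0,0,0,0,0,74],
)

```text
clock: 31.5
tcp_pos: [0.5623, -0.0401, 0.4127]
tool_rot: [-1.948, -2.463, 0.002]
wrist_force: [0.1, -0.1, -0.5]
opening: 0.0743
grip_force: 0.0
```

Run:
```python
from h import *
s=st();p=look("wrist",dict(filter_red=.091),pic="w7.png");sil(p,"filter_red",.101);lips(p,np.array([.5605,-.0293]))
delta([.4085,.2005,.30],26)
```

```text
t 31.5 tcp [ 0.5623 -0.0401  0.4127] x [-0.23   0.973  0.001] y [ 0.973  0.23  -0.002] z [-0.002  0.    -1.   ] F [ 0.1 -0.1 -0.5] op 0.0743 g 0.0
filter_red [(0.82, [320.7, 186.5], [0.5584, -0.0284]), (0.33, [487.9, 107.5], [0.6991, 0.0857])]
 sil filter_red 0.83 [322.1 189.1] [52.  53.8] 2213 at z [ 0.56   -0.0286]
[837, 669] [array([ 0.5533, -0.0009]), array([ 0.5669, -0.0577])]
centre [ 0.5607 -0.029   0.0348] 0.0016474244300262583
mid [ 0.5601 -0.0293] camera yaw 13.423756246893504
shift [10.76 -3.77  4.53] yaw 13.4 j7 -0.06 ('rz', np.float64(-1.26))
```

Request:
apply_moves(
  plan=[1,-0.35,0,0,0,0,74,1,-0.35,0,0,0,0,74,1,-0.35,0,0,0,0,74,1,-0.35,0,0,0,0,74,1,-0.35,0.5,0,0,0,74],
)

```text
clock: 32.28
tcp_pos: [0.4897, 0.0744, 0.4021]
tool_rot: [1.945, 2.465, 0.002]
wrist_force: [0.3, 0.2, -0.2]
opening: 0.0738
grip_force: 0.0
```

Request:
apply_moves(
  plan=[1,-0.35,1,0,0,0,74,1,-0.35,1,0,0,0,74,1,-0.35,1,0,0,0,74,1,-0.35,1,0,0,0,74,1,-0.35,0,0,0,0,74],
)

```text
clock: 32.9
tcp_pos: [0.4171, 0.1847, 0.3001]
tool_rot: [-1.944, -2.466, 0.004]
wrist_force: [-1.0, -0.6, 1.3]
opening: 0.0738
grip_force: 0.0
```

Request:
apply_moves(
  plan=[0.76,-0.27,0,0,0,0,74,0,0,0,0,0,0,74,0,0,0,0,0,0,74],
)

```text
clock: 33.28
tcp_pos: [0.4086, 0.2001, 0.3016]
tool_rot: [1.947, 2.464, -0.0]
wrist_force: [0.6, 0.5, -0.3]
opening: 0.0745
grip_force: 0.0
```

Run:
```python
from h import *
s=st();p=look("wrist",dict(filter_green=0,filter_amber=0,ring=0,lug=.021));sil(p,"filter_green",.005)
delta([*at_z(p,spotter.place_of(p,"filter_green")[0]["xy"],0)[:2],.186])
```

```text
t 33.27 tcp [0.4086 0.2001 0.3016] x [-0.231  0.973 -0.001] y [0.973 0.231 0.   ] z [ 0.    -0.001 -1.   ] F [ 0.6  0.5 -0.3] op 0.0745 g 0.0
filter_green [(0.74, [319.5, 203.1], [0.4072, 0.1991])]
filter_amber [(0.88, [368.1, 97.4], [0.4272, 0.3056])]
ring [(0.65, [475.5, 129.9], [0.5321, 0.3013])]
lug [(0.87, [517.7, 148.3], [0.5633, 0.2933])]
 sil filter_green 0.62 [323. 204.] [56.  56.4] 2494 at z [0.4104 0.2004]
shift [-0.01 -0.08  4.62] yaw 13.3 j7 -0.71
```

Request:
apply_moves(
  plan=[-0.01,0,0.95,0,0,0,74,0,0,0.95,0,0,0,74,0,0,0.95,0,0,0,74,0,0,0.95,0,0,0,74,0,0,0.81,0,0,0,74],
)

```text
clock: 34.25
tcp_pos: [0.4091, 0.1998, 0.1853]
tool_rot: [-1.949, -2.464, 0.0]
wrist_force: [0.9, -0.8, -1.2]
opening: 0.0742
grip_force: 0.0
```

Request:
apply_moves(
  plan=[0,0,0,0,0,0,74,0,0,0,0,0,0,40,0,0,0,0,0,0,40,0,0,0,0,0,0,40,0,0,0,0,0,0,40],
)

```text
clock: 34.88
tcp_pos: [0.4093, 0.2002, 0.1869]
tool_rot: [1.948, 2.464, 0.002]
wrist_force: [-0.3, -0.3, 7.1]
opening: 0.0552
grip_force: 20.0
```

Request:
apply_moves(
  plan=[0,0,-1,0,0,0,40,0,0,-1,0,0,0,40,0,0,-1,0,0,0,40,0,0,-1,0,0,0,40,0,0,-1,0,0,0,40],
)

```text
clock: 35.5
tcp_pos: [0.4087, 0.1998, 0.312]
tool_rot: [1.948, 2.464, -0.0]
wrist_force: [0.4, -0.5, -0.8]
opening: 0.0551
grip_force: 20.0
```

Run:
```python
from h import *
s=st();p=cams.get_image("wrist");sil(p,"filter_green",s["tcp_pos"][2]-.182+.001)
delta([.5605,-.0288,.335],13)
```

```text
t 35.5 tcp [0.4087 0.1998 0.312 ] x [-0.231  0.973 -0.   ] y [ 0.973  0.231 -0.   ] z [-0. -0. -1.] F [ 0.4 -0.5 -0.8] op 0.0551 g 20.0
 sil filter_green 0.82 [321.4 254.8] [90.5 94.2] 6697 at z [0.4087 0.2007]
shift [-10.32   3.77  -0.86] yaw 13.3 j7 -0.7 ('rz', np.float64(0.03))
```

Request:
apply_moves(
  plan=[-0.95,0.34,-1,0,0,0,40,-0.95,0.34,-1,0,0,0,40,-0.95,0.34,-0.86,0,0,0,40,-0.95,0.34,0,0,0,0,40,-0.95,0.34,0,0,0,0,40],
)

```text
clock: 36.22
tcp_pos: [0.4779, 0.0932, 0.3819]
tool_rot: [1.949, 2.464, -0.001]
wrist_force: [-1.1, -0.8, -0.4]
opening: 0.0552
grip_force: 20.0
```

Request:
apply_moves(
  plan=[-0.95,0.34,0,0,0,0,40,-0.95,0.34,0,0,0,0,40,-0.95,0.34,0,0,0,0,40,-0.95,0.34,0,0,0,0,40,-0.95,0.34,0,0,0,0,40],
)

```text
clock: 36.85
tcp_pos: [0.5467, -0.0124, 0.3816]
tool_rot: [-1.948, -2.464, 0.002]
wrist_force: [0.8, -0.5, 0.6]
opening: 0.0553
grip_force: 20.0
```

Request:
apply_moves(
  plan=[-0.82,0.37,0,0,0,0,40,0,0,1,0,0,0,40,0,0,1,0,0,0,40,0,0,0,0,0,0,40,0,0,0,0,0,0,40],
)

```text
clock: 37.48
tcp_pos: [0.5607, -0.0292, 0.3334]
tool_rot: [1.948, 2.464, 0.001]
wrist_force: [-0.6, -0.8, 0.4]
opening: 0.0551
grip_force: 20.0
```

Run:
```python
from h import *
s=st();delta([.5604,-.0292,.3095],13)
```

```text
t 37.48 tcp [ 0.5607 -0.0292  0.3334] x [-0.231  0.973  0.   ] y [0.973 0.231 0.001] z [ 0.001  0.    -1.   ] F [-0.6 -0.8  0.4] op 0.0551 g 20.0
shift [ 0.   -0.01  0.95] yaw 13.4 j7 -0.15 ('rz', np.float64(0.04))
```

Request:
apply_moves(
  plan=[0,0,0.5,0,0,0,40,0,0,0.45,0,0,0,40,0,0,0,0,0,0,40,0,0,0,0,0,0,40],
)

```text
clock: 37.98
tcp_pos: [0.5602, -0.0292, 0.3089]
tool_rot: [-1.948, -2.464, -0.0]
wrist_force: [0.6, -0.1, 0.4]
opening: 0.0549
grip_force: 20.0
```

Request:
apply_moves(
  plan=[0,0,0,0,0,0,64,0,0,0,0,0,0,64,0,0,0,0,0,0,64],
)

```text
clock: 38.35
tcp_pos: [0.5602, -0.0293, 0.3091]
tool_rot: [1.948, 2.464, 0.0]
wrist_force: [-0.5, -0.0, 1.1]
opening: 0.0641
grip_force: 0.0
```

Request:
apply_moves(
  plan=[0,0,-1,0,0,0,74,0,0,-1,0,0,0,74,0,0,-1,0,0,0,74,0,0,-1,0,0,0,74,-0.4,0,-0.2,0,0,0,74],
)

```text
clock: 38.98
tcp_pos: [0.5628, -0.0384, 0.4156]
tool_rot: [1.945, 2.464, 0.003]
wrist_force: [0.2, 0.0, -0.6]
opening: 0.0737
grip_force: 0.0
```

Request:
apply_moves(
  plan=[0,0,0,0,0,0,74,0,0,0,0,0,0,74],
)

```text
clock: 39.22
tcp_pos: [0.5622, -0.0394, 0.4127]
tool_rot: [-1.948, -2.463, 0.002]
wrist_force: [-0.7, -0.9, 0.3]
opening: 0.0742
grip_force: 0.0
```

Run:
```python
from h import *
s=st();p=look("wrist",dict(filter_green=.101),pic="w8.png");sil(p,"filter_green",.111);lips(p,np.array([.5605,-.0293]))
delta([.4272,.307,.30],26)
```

```text
t 39.23 tcp [ 0.5622 -0.0394  0.4127] x [-0.23   0.973  0.001] y [ 0.973  0.23  -0.002] z [-0.002  0.    -1.   ] F [-0.7 -0.9  0.3] op 0.0742 g 0.0
filter_green []
 sil filter_green 0.64 [322.8 191.7] [55.6 56.4] 2462 at z [ 0.5605 -0.0281]
[779, 652] [array([ 0.5537, -0.0009]), array([ 0.5673, -0.0577])]
centre [ 0.5608 -0.0292  0.0346] 0.001607677463702695
mid [ 0.5605 -0.0293] camera yaw 13.483846088452978
shift [14.71 -2.05  4.54] yaw 13.4 j7 -0.06 ('rz', np.float64(-1.26))
```

Request:
apply_moves(
  plan=[1,-0.14,0,0,0,0,74,1,-0.14,0,0,0,0,74,1,-0.14,0,0,0,0,74,1,-0.14,0,0,0,0,74,1,-0.14,0,0,0,0,74],
)

```text
clock: 40.0
tcp_pos: [0.5161, 0.0795, 0.4136]
tool_rot: [-1.948, -2.465, 0.0]
wrist_force: [-0.2, -0.0, -1.2]
opening: 0.0739
grip_force: 0.0
```

Request:
apply_moves(
  plan=[1,-0.14,0,0,0,0,74,1,-0.14,0,0,0,0,74,1,-0.14,0,0,0,0,74,1,-0.14,0.5,0,0,0,74,1,-0.14,1,0,0,0,74],
)

```text
clock: 40.62
tcp_pos: [0.4706, 0.1972, 0.3765]
tool_rot: [1.948, 2.464, 0.003]
wrist_force: [-0.0, -0.2, 0.3]
opening: 0.0738
grip_force: 0.0
```

Request:
apply_moves(
  plan=[1,-0.14,1,0,0,0,74,1,-0.14,1,0,0,0,74,1,-0.14,1,0,0,0,74,1,-0.14,0,0,0,0,74,0.71,-0.09,0,0,0,0,74],
)

```text
clock: 41.25
tcp_pos: [0.427, 0.3082, 0.301]
tool_rot: [-1.946, -2.465, 0.001]
wrist_force: [0.6, -0.3, 0.2]
opening: 0.0739
grip_force: 0.0
```

Request:
apply_moves(
  plan=[0,0,0,0,0,0,74,0,0,0,0,0,0,74],
)

```text
clock: 41.5
tcp_pos: [0.4283, 0.3062, 0.3015]
tool_rot: [1.949, 2.463, -0.0]
wrist_force: [0.6, 0.1, -1.0]
opening: 0.0742
grip_force: 0.0
```

Run:
```python
from h import *
s=st();p=look("wrist",dict(filter_amber=0,ring=0,lug=.021));sil(p,"filter_amber",.005)
delta([*at_z(p,spotter.place_of(p,"filter_amber")[0]["xy"],0)[:2],.186])
```

```text
t 41.5 tcp [0.4283 0.3062 0.3015] x [-0.23   0.973 -0.001] y [0.973 0.23  0.   ] z [ 0.    -0.001 -1.   ] F [ 0.6  0.1 -1. ] op 0.0742 g 0.0
filter_amber [(0.73, [319.7, 199.9], [0.4263, 0.3085])]
ring [(0.68, [417.9, 228.9], [0.531, 0.3016]), (0.66, [445.2, 111.0], [0.5187, 0.4166])]
lug [(0.94, [454.0, 249.3], [0.5627, 0.2956])]
 sil filter_amber 0.9 [319.9 200.9] [56.1 57.2] 2526 at z [0.4264 0.3089]
shift [ 0.1  -0.05  4.62] yaw 13.3 j7 -0.91
```

Request:
apply_moves(
  plan=[0.11,-0.05,0.95,0,0,0,74,0,0,0.95,0,0,0,74,0,0,0.95,0,0,0,74,0,0,0.95,0,0,0,74,0,0,0.81,0,0,0,74],
)

```text
clock: 42.42
tcp_pos: [0.4261, 0.3091, 0.1852]
tool_rot: [1.949, 2.464, -0.0]
wrist_force: [0.9, -0.0, -0.8]
opening: 0.0743
grip_force: 0.0
```

Request:
apply_moves(
  plan=[0,0,0,0,0,0,74,0,0,0,0,0,0,40,0,0,0,0,0,0,40,0,0,0,0,0,0,40,0,0,0,0,0,0,40],
)

```text
clock: 43.05
tcp_pos: [0.4262, 0.3097, 0.187]
tool_rot: [1.948, 2.464, 0.002]
wrist_force: [0.2, -0.6, 6.5]
opening: 0.0555
grip_force: 20.0
```

Request:
apply_moves(
  plan=[0,0,-1,0,0,0,40,0,0,-1,0,0,0,40,0,0,-1,0,0,0,40,0,0,-1,0,0,0,40,0,0,-1,0,0,0,40],
)

```text
clock: 43.68
tcp_pos: [0.4257, 0.3091, 0.3119]
tool_rot: [1.948, 2.464, -0.001]
wrist_force: [0.2, -0.3, 0.3]
opening: 0.0553
grip_force: 20.0
```

Run:
```python
from h import *
s=st();p=cams.get_image("wrist");sil(p,"filter_amber",s["tcp_pos"][2]-.182+.001)
delta([.5605,-.029,.335],13)
```

```text
t 43.67 tcp [0.4257 0.3091 0.3119] x [-0.231  0.973 -0.   ] y [ 0.973  0.231 -0.   ] z [-0. -0. -1.] F [ 0.2 -0.3  0.3] op 0.0553 g 20.0
 sil filter_amber 0.61 [321.2 256.4] [89.9 93.6] 6622 at z [0.4258 0.309 ]
shift [-14.43   2.1   -0.88] yaw 13.3 j7 -0.9 ('rz', np.float64(0.03))
```

Request:
apply_moves(
  plan=[-0.95,0.14,-1,0,0,0,40,-0.95,0.14,-1,0,0,0,40,-0.95,0.14,-0.88,0,0,0,40,-0.95,0.14,0,0,0,0,40,-0.95,0.14,0,0,0,0,40],
)

```text
clock: 44.4
tcp_pos: [0.4704, 0.1968, 0.3824]
tool_rot: [1.949, 2.464, -0.001]
wrist_force: [-0.9, 0.4, -0.0]
opening: 0.0548
grip_force: 20.0
```

Request:
apply_moves(
  plan=[-0.95,0.14,0,0,0,0,40,-0.95,0.14,0,0,0,0,40,-0.95,0.14,0,0,0,0,40,-0.95,0.14,0,0,0,0,40,-0.95,0.14,0,0,0,0,40],
)

```text
clock: 45.02
tcp_pos: [0.5147, 0.0853, 0.382]
tool_rot: [-1.948, -2.464, 0.002]
wrist_force: [-0.4, 0.3, -0.6]
opening: 0.0553
grip_force: 20.0
```

Request:
apply_moves(
  plan=[-0.95,0.14,0,0,0,0,40,-0.95,0.14,0,0,0,0,40,-0.95,0.14,0,0,0,0,40,-0.95,0.14,0,0,0,0,40,-0.95,0.14,0,0,0,0,40],
)

```text
clock: 45.65
tcp_pos: [0.5591, -0.0261, 0.3819]
tool_rot: [-1.948, -2.463, 0.002]
wrist_force: [0.6, 0.7, -0.6]
opening: 0.0551
grip_force: 20.0
```

Request:
apply_moves(
  plan=[-0.18,0,0,0,0,0,40,0,0,1,0,0,0,40,0,0,1,0,0,0,40,0,0,0,0,0,0,40,0,0,0,0,0,0,40],
)

```text
clock: 46.28
tcp_pos: [0.5603, -0.0288, 0.3338]
tool_rot: [1.947, 2.465, 0.001]
wrist_force: [0.2, 0.3, 0.6]
opening: 0.0551
grip_force: 20.0
```

Run:
```python
from h import *
s=st();delta([.5604,-.0291,.3095],13)
```

```text
t 46.27 tcp [ 0.5603 -0.0288  0.3338] x [-0.232  0.973  0.   ] y [0.973 0.232 0.001] z [ 0.001  0.    -1.   ] F [0.2 0.3 0.6] op 0.0551 g 20.0
shift [-0.01  0.    0.97] yaw 13.4 j7 -0.16 ('rz', np.float64(0.04))
```

Request:
apply_moves(
  plan=[0,0,0.5,0,0,0,40,0,0,0.47,0,0,0,40,0,0,0,0,0,0,40,0,0,0,0,0,0,40],
)

```text
clock: 46.78
tcp_pos: [0.5603, -0.0295, 0.3089]
tool_rot: [-1.948, -2.464, -0.0]
wrist_force: [-0.3, -0.7, -0.6]
opening: 0.0552
grip_force: 20.0
```

Request:
apply_moves(
  plan=[0,0,0,0,0,0,64,0,0,0,0,0,0,64,0,0,0,0,0,0,64],
)

```text
clock: 47.15
tcp_pos: [0.5603, -0.0295, 0.3091]
tool_rot: [1.948, 2.464, 0.0]
wrist_force: [-1.1, 0.4, -0.1]
opening: 0.0638
grip_force: 0.0
```

Request:
apply_moves(
  plan=[0,0,-1,0,0,0,74,0,0,-1,0,0,0,74,0,0,-1,0,0,0,74,0,0,-1,0,0,0,74,-0.4,0,-0.2,0,0,0,74],
)

```text
clock: 47.78
tcp_pos: [0.5629, -0.0386, 0.4156]
tool_rot: [1.945, 2.464, 0.003]
wrist_force: [0.1, -0.3, -0.7]
opening: 0.074
grip_force: 0.0
```

Request:
apply_moves(
  plan=[0,0,0,0,0,0,74,0,0,0,0,0,0,74],
)

```text
clock: 48.02
tcp_pos: [0.5622, -0.0396, 0.4127]
tool_rot: [-1.948, -2.463, 0.002]
wrist_force: [0.4, -0.9, 0.6]
opening: 0.074
grip_force: 0.0
```

Run:
```python
from h import *
s=st();p=look("wrist",dict(filter_amber=.111),pic="w9.png");sil(p,"filter_amber",.121)
cv2.imwrite("pics/w9c.png",cv2.resize(p["color"][120:280,220:420,::-1],None,fx=3,fy=3,interpolation=2))
delta([.531,.3015,.32],-11)
```

```text
t 48.02 tcp [ 0.5622 -0.0396  0.4127] x [-0.23   0.973  0.001] y [ 0.973  0.23  -0.002] z [-0.002  0.    -1.   ] F [ 0.4 -0.9  0.6] op 0.074 g 0.0
filter_amber [(0.58, [324.8, 194.0], [0.5631, -0.0301]), (0.42, [171.6, 210.2], [0.4171, -0.0818])]
 sil filter_amber 0.75 [322.7 194.7] [56.6 57.3] 2553 at z [ 0.5606 -0.0289]
shift [13.54  1.93  3.73] yaw 13.4 j7 -0.07 ('rz', np.float64(2.44))
```

View pics/w9c.png

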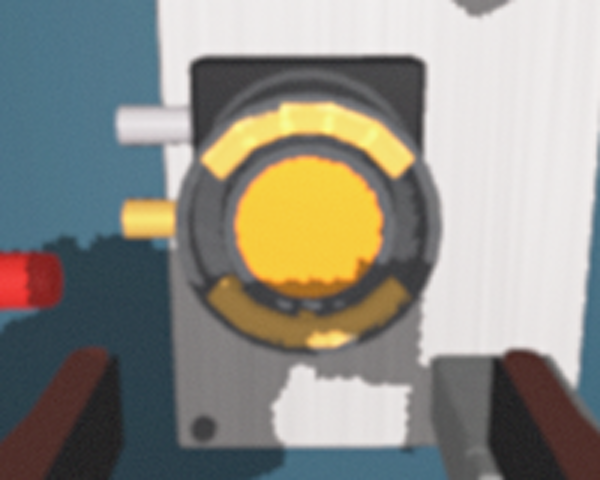

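The crop shows the amber filter flat and centred at crop (310,225), below the lips, so all the cells are in. Next is the ring.

Request:
apply_moves(
  plan=[0.97,0.14,0,0,0,0,74,0.97,0.14,0,0,0,0,74,0.97,0.14,0,0,0,0,74,0.97,0.14,0,0,0,0,74,0.97,0.14,0,0,0,0,74],
)

```text
clock: 48.8
tcp_pos: [0.5513, 0.0837, 0.4135]
tool_rot: [-1.948, -2.464, 0.001]
wrist_force: [0.2, -0.3, 0.4]
opening: 0.0741
grip_force: 0.0
```

Request:
apply_moves(
  plan=[0.97,0.14,0,0,0,0,74,0.97,0.14,0,0,0,0,74,0.97,0.14,0,0,0,0,74,0.97,0.14,0,0,0,0,74,0.97,0.14,0.6,0,0,0,74],
)

```text
clock: 49.42
tcp_pos: [0.5407, 0.206, 0.3993]
tool_rot: [1.948, 2.464, 0.002]
wrist_force: [-1.0, -0.8, 0.1]
opening: 0.0737
grip_force: 0.0
```

Request:
apply_moves(
  plan=[0.97,0.14,0.9,0,0,0,74,0.97,0.14,0.9,0,0,0,74,0.97,0.14,0.9,0,0,0,74,0.93,0.11,0,0,0,0,74,0,0,0,0,0,0.82,74],
)

```text
clock: 50.05
tcp_pos: [0.5302, 0.3036, 0.3306]
tool_rot: [-2.117, -2.318, 0.0]
wrist_force: [-0.4, 0.5, 0.5]
opening: 0.0742
grip_force: 0.0
```

Request:
apply_moves(
  plan=[0,0,0,0,0,0.82,74,0,0,0,0,0,0.8,74,0,0,0,0,0,0,74,0,0,0,0,0,0,74],
)

```text
clock: 50.55
tcp_pos: [0.5312, 0.3013, 0.3312]
tool_rot: [-2.422, -2.001, 0.001]
wrist_force: [0.3, -0.1, -0.6]
opening: 0.0741
grip_force: 0.0
```

Run:
```python
from h import *
s=st();p=look("wrist",dict(ring=0,lug=.021),pic="w10.png");sil(p,"ring",.02)
cv2.imwrite("pics/w10c.png",cv2.resize(p["color"][130:290,220:420,::-1],None,fx=3,fy=3,interpolation=2))
```

```text
t 50.55 tcp [0.5312 0.3013 0.3312] x [ 0.189  0.982 -0.   ] y [ 0.982 -0.189 -0.   ] z [-0. -0. -1.] F [ 0.3 -0.1 -0.6] op 0.0741 g 0.0
ring [(0.94, [319.4, 195.8], [0.5285, 0.3013])]
lug [(0.77, [355.9, 196.3], [0.5661, 0.2989])]
 sil ring 0.83 [319.9 201.3] [56.4 67.6] 1962 at z [0.529  0.3004]
```

View pics/w10c.png

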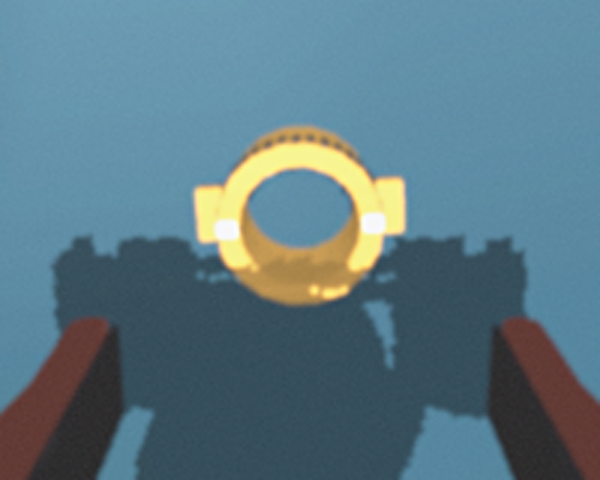

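Run:
```python
from h import *
s=st();p=cams.get_image("wrist");c=p["color"].astype(int)
m=((c.min(2)>200)).astype(np.uint8);m[:180]=0;m[240:]=0;m[:,:280]=0;m[:,360:]=0
n,l,q,cc=cv2.connectedComponentsWithStats(m)
W=[]
for i in range(1,n):
    if q[i,4]>5: W.append(at_z(p,cc[i],.04)[:2]);print(cc[i],q[i,4],np.round(W[-1],4))
W=sorted(W,key=lambda a:a[0]);d=W[-1]-W[0];print("mid",np.round((W[0]+W[-1])/2,4),np.linalg.norm(d),"yaw",np.degrees(np.arctan2(d[1],d[0])))
delta([*((W[0]+W[-1])/2),.214],np.degrees(np.arctan2(d[1],d[0])))
```

```text
t 50.75 tcp [0.5314 0.3012 0.3313] x [ 0.191  0.982 -0.   ] y [ 0.982 -0.191 -0.   ] z [-0.  0. -1.] F [ 0.2  0.6 -0.2] op 0.0738 g 0.0
[343.5 204. ] 52 [0.5521 0.2986]
[294.68627451 206.07843137] 51 [0.5056 0.3056]
mid [0.5288 0.3021] 0.04702206772628477 yaw -8.503398293760403
shift [ 0.02 -0.11  4.69] yaw -11.0 j7 -1.14 ('rz', np.float64(-0.25))
```

Request:
apply_moves(
  plan=[0,-0.1,0,0,0,-0.25,74,0,0,1,0,0,0,74,0,0,1,0,0,0,74,0,0,1,0,0,0,74,0,0,1,0,0,0,74],
)

```text
clock: 51.42
tcp_pos: [0.5288, 0.3017, 0.2307]
tool_rot: [-2.379, -2.052, -0.0]
wrist_force: [-0.1, 0.6, -0.6]
opening: 0.074
grip_force: 0.0
```

Request:
apply_moves(
  plan=[0,0,0.72,0,0,0,74,0,0,0,0,0,0,74,0,0,0,0,0,0,40,0,0,0,0,0,0,40,0,0,0,0,0,0,40],
  newtons=40,
)

```text
clock: 52.05
tcp_pos: [0.5292, 0.302, 0.2144]
tool_rot: [2.381, 2.049, 0.002]
wrist_force: [-0.3, 0.1, 3.4]
opening: 0.0527
grip_force: 40.0
```

Request:
apply_moves(
  plan=[0,0,0,0,0,0,40],
)

```text
clock: 52.18
tcp_pos: [0.5293, 0.302, 0.2143]
tool_rot: [2.381, 2.049, 0.002]
wrist_force: [0.0, -1.2, 6.2]
opening: 0.0527
grip_force: 40.0
```

Run:
```python
from h import *
s=st()
```

```text
t 52.17 tcp [0.5293 0.302  0.2143] x [0.149 0.989 0.001] y [ 0.989 -0.149  0.001] z [ 0.001  0.001 -1.   ] F [ 0.  -1.2  6.2] op 0.0527 g 40.0
```

Request:
apply_moves(
  plan=[0,0,-1,0,0,0,40,0,0,-1,0,0,0,40,0,0,-1,0,0,0,40,0,0,-1,0,0,0,40,0,0,-1,0,0,0,40],
)

```text
clock: 52.8
tcp_pos: [0.5287, 0.3015, 0.3389]
tool_rot: [2.381, 2.05, -0.001]
wrist_force: [0.5, -0.9, -1.2]
opening: 0.053
grip_force: 40.0
```

Request:
apply_moves(
  plan=[0,0,-1,0,0,0,40,0,0,-1,0,0,0,40,0,0,0,0,0,0,40],
)

```text
clock: 53.18
tcp_pos: [0.5291, 0.3021, 0.3899]
tool_rot: [2.381, 2.049, 0.005]
wrist_force: [0.0, 0.0, -0.8]
opening: 0.0536
grip_force: 40.0
```

```bash
cat >> h.py <<'E'
def dots(p,z,box):
    c=p["color"].astype(int);m=((c.min(2)>190)).astype(np.uint8);k=np.zeros_like(m);k[box[0]:box[1],box[2]:box[3]]=1;m*=k
    n,l,q,cc=cv2.connectedComponentsWithStats(m);W=[]
    for i in range(1,n):
        if q[i,4]>8: W.append(at_z(p,cc[i],z)[:2]);print(" dot",np.round(cc[i],1),q[i,4],np.round(W[-1],4))
E
python3 - <<'E'
from h import *
s=st();p=cams.get_image("wrist");save(p,"w11.png");dots(p,s["tcp_pos"][2]-.182+.009,(215,300,260,380))
delta([.5605,-.029,.385],13.3)
E
```

```text
t 53.17 tcp [0.5291 0.3021 0.3899] x [0.149 0.989 0.002] y [ 0.989 -0.149  0.003] z [ 0.003  0.002 -1.   ] F [ 0.   0.  -0.8] op 0.0536 g 40.0
 dot [281.7 260.8] 52 [0.5069 0.3069]
 dot [361. 260.] 53 [0.552  0.3004]
shift [-12.89   3.22   0.14] yaw -8.6 j7 -1.06 ('rz', np.float64(-2.19))
```

Request:
apply_moves(
  plan=[0,0,0,0,0,-0.73,40,0,0,0,0,0,-0.73,40,0,0,0,0,0,-0.73,40,-0.9,-0.13,0,0,0,0,40,-0.9,-0.13,0,0,0,0,40],
)

```text
clock: 53.85
tcp_pos: [0.5326, 0.2557, 0.3864]
tool_rot: [-1.946, -2.464, 0.004]
wrist_force: [0.1, -0.4, -1.2]
opening: 0.0526
grip_force: 40.0
```

Request:
apply_moves(
  plan=[-0.95,-0.13,0,0,0,0,40,-0.95,-0.13,0,0,0,0,40,-0.95,-0.13,0,0,0,0,40,-0.95,-0.13,0,0,0,0,40,-0.95,-0.13,0,0,0,0,40],
)

```text
clock: 54.48
tcp_pos: [0.5441, 0.136, 0.3866]
tool_rot: [-1.947, -2.463, 0.003]
wrist_force: [0.3, -0.8, -0.3]
opening: 0.0528
grip_force: 40.0
```

Request:
apply_moves(
  plan=[-0.95,-0.13,0,0,0,0,40,-0.95,-0.13,0,0,0,0,40,-0.95,-0.13,0,0,0,0,40,-0.95,-0.13,0,0,0,0,40,-0.95,-0.13,0,0,0,0,40],
)

```text
clock: 55.1
tcp_pos: [0.5556, 0.0168, 0.3866]
tool_rot: [-1.947, -2.463, 0.003]
wrist_force: [-0.1, 0.7, -1.4]
opening: 0.0529
grip_force: 40.0
```

Request:
apply_moves(
  plan=[-0.95,-0.13,0,0,0,0,40,-0.9,-0.13,0,0,0,0,40,0,0,0,0,0,0,40,0,0,0,0,0,0,40,0,0,0,0,0,0,40],
)

```text
clock: 55.72
tcp_pos: [0.5603, -0.0273, 0.3882]
tool_rot: [-1.946, -2.466, -0.0]
wrist_force: [0.1, 0.4, -0.3]
opening: 0.0526
grip_force: 40.0
```

Run:
```python
from h import *
s=st();p=cams.get_image("wrist");dots(p,s["tcp_pos"][2]-.182+.009,(215,300,260,380))
delta([.5604,-.0297,.345],13.3)
```

```text
t 55.73 tcp [ 0.5603 -0.0273  0.3882] x [-0.233  0.973  0.001] y [ 0.973  0.233 -0.   ] z [-0.     0.001 -1.   ] F [ 0.1  0.4 -0.3] op 0.0526 g 40.0
 dot [374.2 223.9] 197 [0.5834 0.0024]
shift [-0.09 -0.02  1.73] yaw 13.4 j7 -0.11 ('rz', np.float64(0.01))
```

Request:
apply_moves(
  plan=[-0.09,-0.02,0.9,0,0,0,40,0,0,0.83,0,0,0,40,0,0,0,0,0,0,40,0,0,0,0,0,0,40],
)

```text
clock: 56.28
tcp_pos: [0.5607, -0.0306, 0.3455]
tool_rot: [1.948, 2.465, 0.001]
wrist_force: [-1.2, 1.0, -0.4]
opening: 0.0529
grip_force: 40.0
```

Run:
```python
from h import *
s=st();delta([.5604,-.0297,.3118],13.3)
```

```text
t 56.27 tcp [ 0.5607 -0.0306  0.3455] x [-0.231  0.973  0.   ] y [0.973 0.231 0.   ] z [ 0.  0. -1.] F [-1.2  1.  -0.4] op 0.0529 g 40.0
shift [ 0.04 -0.01  1.35] yaw 13.4 j7 -0.14 ('rz', np.float64(0.01))
```

Request:
apply_moves(
  plan=[0.04,0,0.3,0,0,0,40,0,0,0.3,0,0,0,40,0,0,0.2,0,0,0,40],
)

```text
clock: 56.65
tcp_pos: [0.5607, -0.0298, 0.3253]
tool_rot: [1.948, 2.464, 0.001]
wrist_force: [0.7, -0.4, 4.1]
opening: 0.0529
grip_force: 40.0
```

Request:
apply_moves(
  plan=[0,0,0.2,0,0,0,40,0,0,0.2,0,0,0,40,0,0,0.1,0,0,0,40,0,0,0,0,0,0,40],
)

```text
clock: 57.15
tcp_pos: [0.5607, -0.0298, 0.3129]
tool_rot: [1.948, 2.464, 0.001]
wrist_force: [0.1, -0.2, 5.5]
opening: 0.0529
grip_force: 40.0
```

Run:
```python
from h import *
s=st();print(np.round(s["torque"],2));delta([.5604,-.0297,.3118],13.3)
```

```text
t 57.15 tcp [ 0.5607 -0.0298  0.3129] x [-0.231  0.973 -0.   ] y [0.973 0.231 0.001] z [ 0.001  0.    -1.   ] F [ 0.1 -0.2  5.5] op 0.0529 g 40.0
[ 0.09 -0.29 -0.04]
shift [ 0.01 -0.01  0.05] yaw 13.3 j7 -0.18 ('rz', np.float64(0.0))
```

Request:
apply_moves(
  plan=[0,0,0.05,0,0,0,40,0,0,0,0,0,0,40],
)

```text
clock: 57.4
tcp_pos: [0.5607, -0.0298, 0.3118]
tool_rot: [1.948, 2.464, 0.001]
wrist_force: [0.1, 0.7, 5.9]
opening: 0.053
grip_force: 40.0
```

Request:
apply_moves(
  plan=[0,0,0,0,0,0.5,40,0,0,0,0,0,0.5,40,0,0,0,0,0,0.5,40,0,0,0,0,0,0.5,40,0,0,0,0,0,0.5,40],
)

```text
clock: 58.02
tcp_pos: [0.5606, -0.03, 0.3118]
tool_rot: [2.438, 1.98, 0.001]
wrist_force: [0.2, 0.7, 7.1]
opening: 0.053
grip_force: 40.0
```

Run:
```python
from h import *
s=st();print(np.round(s["torque"],2));delta([.5604,-.0297,.3118],13.3-70)
```

```text
t 58.02 tcp [ 0.5606 -0.03    0.3118] x [ 0.205  0.979 -0.   ] y [ 0.979 -0.205  0.001] z [ 0.001 -0.    -1.   ] F [0.2 0.7 7.1] op 0.053 g 40.0
[-0.05 -0.14  0.1 ]
shift [ 0.01 -0.01 -0.  ] yaw -11.8 j7 -0.57 ('rz', np.float64(4.49))
```

Request:
apply_moves(
  plan=[0,0,0,0,0,0.8,40,0,0,0,0,0,0.8,40,0,0,0,0,0,0.8,40,0,0,0,0,0,0.8,40,0,0,0,0,0,0.8,40],
)

```text
clock: 58.65
tcp_pos: [0.5606, -0.0301, 0.3118]
tool_rot: [2.969, 1.025, 0.001]
wrist_force: [0.4, 0.6, 5.6]
opening: 0.0528
grip_force: 40.0
```

Run:
```python
from h import *
s=st();print(np.round(s["torque"],2))
```

```text
t 58.65 tcp [ 0.5606 -0.0301  0.3118] x [0.787 0.617 0.001] y [ 0.617 -0.787  0.001] z [ 0.001 -0.    -1.   ] F [0.4 0.6 5.6] op 0.0528 g 40.0
[ 0.02 -0.03  0.05]
```

Request:
apply_moves(
  plan=[0,0,0,0,0,0.3,40,0,0,0,0,0,0.3,40,0,0,0,0,0,0,40],
)

```text
clock: 59.02
tcp_pos: [0.5609, -0.0299, 0.3119]
tool_rot: [3.016, 0.876, 0.003]
wrist_force: [2.8, -0.5, 5.7]
opening: 0.0525
grip_force: 40.0
```

Run:
```python
from h import *
s=st();print(np.round(s["torque"],2));delta([None]*3)
```

```text
t 59.02 tcp [ 0.5609 -0.0299  0.3119] x [0.844 0.536 0.002] y [ 0.536 -0.844  0.001] z [ 0.002 -0.    -1.   ] F [ 2.8 -0.5  5.7] op 0.0525 g 40.0
[ 0.07 -0.67  0.09]
shift [0. 0. 0.] yaw -57.6 j7 -1.27
```

Request:
apply_moves(
  plan=[0,0,0,0,0,0.25,40,0,0,0,0,0,0.25,40,0,0,0,0,0,0,40],
)

```text
clock: 59.4
tcp_pos: [0.561, -0.0299, 0.312]
tool_rot: [3.05, 0.747, 0.004]
wrist_force: [2.0, -0.7, 5.4]
opening: 0.0528
grip_force: 40.0
```

Run:
```python
from h import *
s=st();print(np.round(s["torque"],2));delta([None]*3)
```

```text
t 59.4 tcp [ 0.561  -0.0299  0.312 ] x [0.887 0.462 0.002] y [ 0.462 -0.887  0.002] z [ 0.002 -0.001 -1.   ] F [ 2.  -0.7  5.4] op 0.0528 g 40.0
[-0.14 -0.72  0.82]
shift [0. 0. 0.] yaw -62.5 j7 -1.35
```

Request:
apply_moves(
  plan=[0,0,-0.05,0,0,0,40,0,0,0,0,0,0,70,0,0,0,0,0,0,70,0,0,0,0,0,0,74,0,0,-0.5,0,0,0,74],
)

```text
clock: 60.02
tcp_pos: [0.5597, -0.0301, 0.3246]
tool_rot: [-3.052, -0.742, 0.004]
wrist_force: [0.6, -0.1, 0.3]
opening: 0.0739
grip_force: 0.0
```

Request:
apply_moves(
  plan=[0,0,-1,0,0,0,74,0,0,-1,0,0,0,74,0,0,-1,0,0,0,74,0,0,-0.8,0,0,0,74,0,0,0,0,0,0,74],
)

```text
clock: 60.65
tcp_pos: [0.5606, -0.0298, 0.4224]
tool_rot: [3.052, 0.742, 0.006]
wrist_force: [0.2, -0.3, -0.1]
opening: 0.0741
grip_force: 0.0
```

Run:
```python
from h import *
s=st();p=look("wrist",dict(ring=.1,lug=.121,grip=.055,light=0,socket=.018,tail=0,lever_tip=.09),pic="w12.png",n=1);dots(p,.14,(150,260,260,380))
cv2.imwrite("pics/w12c.png",cv2.resize(p["color"][110:290,210:430,::-1],None,fx=3,fy=3,interpolation=2))
```

```text
t 60.65 tcp [ 0.5606 -0.0298  0.4224] x [0.888 0.459 0.003] y [ 0.459 -0.888  0.002] z [ 0.004 -0.    -1.   ] F [ 0.2 -0.3 -0.1] op 0.0741 g 0.0
ring [(0.85, [322.3, 197.9], [0.5605, -0.0302])]
lug [(0.78, [357.4, 199.9], [0.5794, -0.0595])]
grip []
light [(0.63, [443.5, 142.8], [0.6807, -0.1522])]
socket []
tail [(0.91, [485.2, 246.7], [0.5825, -0.2924])]
lever_tip []
 dot [271.9 178.7] 1546 [0.5645 0.0236]
 dot [370.6 170.8] 743 [ 0.6118 -0.0523]
 dot [331.8 159.4] 18 [ 0.6048 -0.0165]
 dot [346.2 205.9] 34 [ 0.5729 -0.0486]
```

View pics/w12c.png

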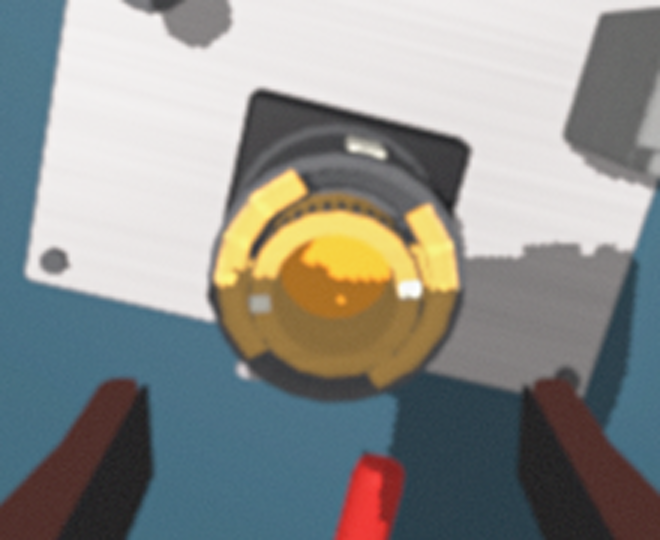

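The crop shows the ring seated with its dots at crop (259,303) and (409,289), under the lips and turned about 70°, and the amber glass visible through it. Now the light bar.

Request:
apply_moves(
  plan=[-0.76,0.9,0,0,0,0,74,-0.76,0.9,0,0,0,0,74,-0.76,0.9,0,0,0,0,74,-0.76,0.9,0,0,0,0,74,-0.76,0.9,0,0,0,0,74],
)

```text
clock: 61.68
tcp_pos: [0.5273, -0.1744, 0.4198]
tool_rot: [-3.052, -0.743, 0.001]
wrist_force: [0.1, 0.0, 1.0]
opening: 0.0741
grip_force: 0.0
```

Request:
apply_moves(
  plan=[-0.76,0.9,0,0,0,0,60,-0.76,0.9,0,0,0,0,60,-0.76,0.9,0,0,0,0,60,-0.76,0.9,0,0,0,0,60,-0.78,0.93,0,0,0,0,60],
)

```text
clock: 62.3
tcp_pos: [0.4945, -0.3188, 0.4198]
tool_rot: [-3.052, -0.743, 0.0]
wrist_force: [-0.1, -0.1, 0.8]
opening: 0.0598
grip_force: 0.0
```

Request:
apply_moves(
  plan=[0,0,0,0,0,-1,60,0,0,0,0,0,-1,60,0,0,0,0,0,-1,60,0,0,0,0,0,-1,60,0,0,0,0,0,-1,60],
)

```text
clock: 62.92
tcp_pos: [0.4947, -0.318, 0.4197]
tool_rot: [-2.447, -1.97, 0.0]
wrist_force: [0.5, 0.1, -0.5]
opening: 0.0601
grip_force: 0.0
```

Request:
apply_moves(
  plan=[0,0,0,0,0,-1,60,0,0,0,0,0,-1,60,0,0,0,0,0,-1,60,0,0,0,0,0,-1,60,0,0,0,0,0,-1,60],
)

```text
clock: 63.55
tcp_pos: [0.4947, -0.318, 0.4198]
tool_rot: [-1.385, -2.819, -0.0]
wrist_force: [-0.2, 0.1, 0.8]
opening: 0.06
grip_force: 0.0
```

Request:
apply_moves(
  plan=[0,0,0,0,0,-1,60,0,0,0,0,0,-1,60,0,0,0,0,0,-1,60,0,0,0,0,0,-1,60,0,0,0,0,0,-1,60],
)

```text
clock: 64.18
tcp_pos: [0.4947, -0.3181, 0.4198]
tool_rot: [-0.064, -3.14, -0.001]
wrist_force: [-0.1, 0.3, 0.5]
opening: 0.0599
grip_force: 0.0
```

Request:
apply_moves(
  plan=[0,0,0,0,0,-1,60,0,0,0,0,0,-0.5,60,0,0,0,0,0,0,60,0,0,0,0,0,0,60],
)

```text
clock: 64.68
tcp_pos: [0.4947, -0.318, 0.42]
tool_rot: [0.335, -3.124, -0.0]
wrist_force: [0.4, 0.9, -0.7]
opening: 0.0605
grip_force: 0.0
```

Run:
```python
from h import *
s=st();print(np.round(s["joint_pos"],2));p=look("wrist",dict(grip=.055,light=0,socket=.018,tail=0,lever_tip=.09),pic="w13.png",n=2)
```

```text
t 64.67 tcp [ 0.4947 -0.318   0.42  ] x [-0.977 -0.212  0.   ] y [-0.212  0.977  0.   ] z [-0.  0. -1.] F [ 0.4  0.9 -0.7] op 0.0605 g 0.0
[ 1.12  0.45 -0.86  1.71  0.37  1.16  1.93]
grip [(0.76, [322.3, 193.8], [0.5019, -0.3137])]
light [(0.85, [320.6, 169.1], [0.4815, -0.3203])]
socket [(0.45, [313.4, 338.1], [0.74, -0.2761]), (0.23, [249.4, 18.9], [0.3272, -0.4369])]
tail [(0.97, [321.5, 237.8], [0.5801, -0.2977])]
lever_tip [(0.92, [320.2, 121.1], [0.4198, -0.3338])]
```

View pics/w13.png

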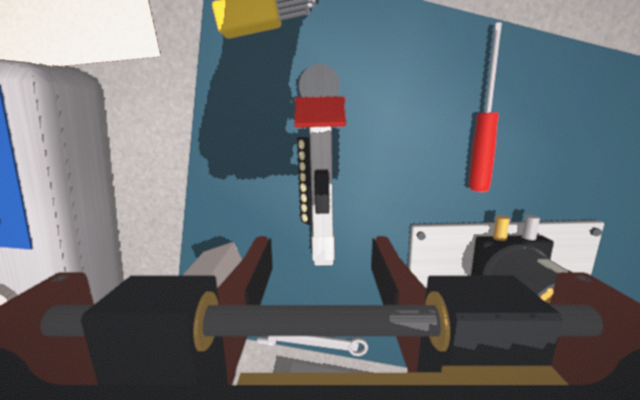

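The view shows the light bar almost vertical in the picture: coupler (319,80), red lever (320,110), grip (322,190) and tail (322,250). I'll go lower over the grip.

Request:
apply_moves(
  plan=[-0.15,0.05,1,0,0,0,60,-0.15,0.05,1,0,0,0,60,0,0,1,0,0,0,50,0,0,0,0,0,0,50,0,0,0,0,0,0,50],
)

```text
clock: 65.6
tcp_pos: [0.5019, -0.314, 0.3461]
tool_rot: [-0.337, 3.122, -0.001]
wrist_force: [0.0, 0.4, 0.5]
opening: 0.0499
grip_force: 0.0
```

Run:
```python
from h import *
s=st();p=look("wrist",dict(grip=.055,light=0,socket=.018,tail=0,lever_tip=.085),pic="w14.png",n=1)
sil(p,"grip",.06)
c=p["color"].astype(int);
# black grip: dark pixels near the grip detection
g=spotter.place_of(p,"grip")[0]["xy"];u,v=int(g[0]),int(g[1])
m=(c.max(2)<60).astype(np.uint8);m[:v-60]=0;m[v+60:]=0;m[:,:u-25]=0;m[:,u+25:]=0
n,l,q,cc=cv2.connectedComponentsWithStats(m);i=1+np.argmax(q[1:,4]);print(q[i],cc[i]);pts=np.argwhere(l==i)[:,::-1].astype(np.float32);r=cv2.minAreaRect(pts);print(r)
print([np.round(at_z(p,b,.065)[:2],4) for b in cv2.boxPoints(r)])
delta([.5015,-.314,.22],102.5)
```

```text
t 65.6 tcp [ 0.5019 -0.314   0.3461] x [-0.977 -0.214 -0.001] y [-0.214  0.977 -0.001] z [ 0.001 -0.    -1.   ] F [0.  0.4 0.5] op 0.0499 g 0.0
grip [(0.97, [319.4, 198.1], [0.4966, -0.3158])]
light [(0.76, [320.3, 169.7], [0.4785, -0.319])]
socket [(0.64, [318.2, 72.4], [0.3838, -0.3416])]
tail [(0.89, [320.8, 255.3], [0.5807, -0.2962])]
lever_tip [(0.91, [316.1, 107.5], [0.4182, -0.3352])]
 sil grip 0.71 [320.4 160.8] [ 78.1 258.2] 10377 at z [ 0.4611 -0.3225]
[310 173  19  50 821] [319.05359318 197.39220463]
((319.2579650878906, 197.72293090820312), (49.07585144042969, 17.667306900024414), 87.95458984375)
[array([ 0.4737, -0.3297]), array([ 0.4697, -0.3143]), array([ 0.5148, -0.3026]), array([ 0.519 , -0.3187])]
shift [0.   0.   5.02] yaw 102.3 j7 1.86 ('rz', np.float64(-0.02))
```

Request:
apply_moves(
  plan=[0.12,0,1,0,0,-0.05,50,0,0,1,0,0,0,50,0,0,1,0,0,0,50,0,0,1,0,0,0,50,0,0,1,0,0,0,50],
)

```text
clock: 66.62
tcp_pos: [0.4987, -0.3148, 0.2195]
tool_rot: [-0.351, 3.122, -0.0]
wrist_force: [0.0, 0.0, -0.5]
opening: 0.0499
grip_force: 0.0
```

Request:
apply_moves(
  plan=[0,0,0,0,0,0,50,0,0,0,0,0,0,10,0,0,0,0,0,0,10,0,0,0,0,0,0,10,0,0,0,0,0,0,10],
  newtons=55,
)

```text
clock: 67.25
tcp_pos: [0.4989, -0.3153, 0.2209]
tool_rot: [-0.35, 3.121, -0.003]
wrist_force: [-0.5, -2.6, 3.1]
opening: 0.0177
grip_force: 55.0
```

Request:
apply_moves(
  plan=[0,0,0,0,0,0,10,0,0,0,0,0,0,10,0,0,0,0,0,0,10,0,0,0,0,0,0,10],
)

```text
clock: 67.75
tcp_pos: [0.499, -0.3153, 0.2209]
tool_rot: [-0.35, 3.121, -0.002]
wrist_force: [-0.4, -2.9, 6.5]
opening: 0.0174
grip_force: 55.0
```

Run:
```python
from h import *
s=st();print(np.round(s["torque"],2))
```

```text
t 67.75 tcp [ 0.499  -0.3153  0.2209] x [-0.975 -0.221 -0.001] y [-0.221  0.975 -0.002] z [ 0.001 -0.001 -1.   ] F [-0.4 -2.9  6.5] op 0.0174 g 55.0
[-0.59 -0.19 -0.19]
```

Request:
apply_moves(
  plan=[0,0,-0.4,0,0,0,10,0,0,-0.7,0,0,0,10,0,0,-1,0,0,0,10,0,0,-1,0,0,0,10,0,0,-1,0,0,0,10],
)

```text
clock: 68.38
tcp_pos: [0.4983, -0.314, 0.3239]
tool_rot: [0.353, -3.121, -0.001]
wrist_force: [-0.1, 0.4, -5.3]
opening: 0.0179
grip_force: 54.9
```

Request:
apply_moves(
  plan=[0,0,-1,0,0,0,10,0,0,-1,0,0,0,10,0,0,-1,0,0,0,10,0,0,-0.5,0,0,0,10,0,0,0,0,0,0,10],
)

```text
clock: 69.0
tcp_pos: [0.4986, -0.3142, 0.4108]
tool_rot: [-0.352, 3.121, -0.001]
wrist_force: [-0.0, -0.4, -6.6]
opening: 0.0176
grip_force: 54.9
```

Run:
```python
from h import *
s=st();print(np.round(s["torque"],2));b=s["tcp_pos"][2]-.2209;print("underside",b)
p=look("wrist",dict(grip=b+.055,light=b,socket=b+.018,tail=b,lever_tip=b+.085),pic="w15.png",n=1)
cv2.imwrite("pics/w15c.png",cv2.resize(p["color"][0:270,200:440,::-1],None,fx=2.2,fy=2.2,interpolation=2))
for h in(.018,.04): 
  for d in(-.121,): print(h,np.round(px(p,np.array(s["tcp_pos"])+R.from_rotvec(s["tool_rot"]).as_matrix()@[ .121,0,0]+np.array([0,0,-.2209+h])),1))
```

```text
t 69.0 tcp [ 0.4986 -0.3142  0.4108] x [-0.975 -0.223 -0.001] y [-0.223  0.975 -0.001] z [ 0.001 -0.001 -1.   ] F [-0.  -0.4 -6.6] op 0.0176 g 54.9
[ 0.03 -0.15 -0.01]
underside 0.18993516679374953
grip [(0.86, [322.0, 266.1], [0.4986, -0.3126])]
light [(0.84, [320.6, 201.6], [0.4776, -0.3183])]
socket [(0.59, [317.7, 40.1], [0.3822, -0.3416])]
tail []
lever_tip [(0.78, [322.0, 104.1], [0.418, -0.3311])]
0.018 [319.   37.3]
0.04 [318.6  24.8]
```

View pics/w15c.png

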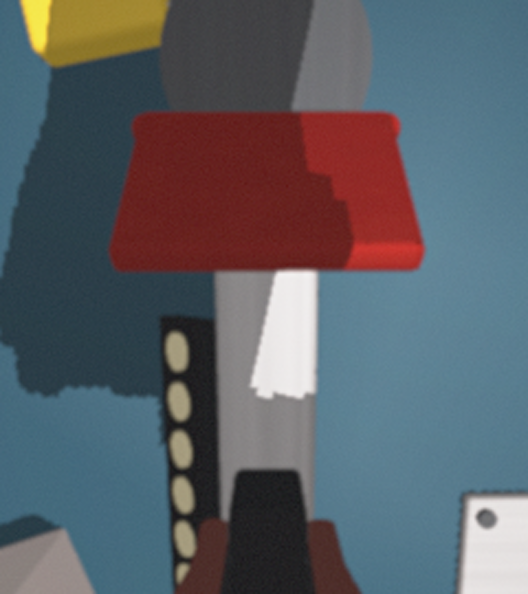

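The crop shows the bar hanging level: coupler disc centred near crop (266,45), red lever below it, and the black grip between the pads.

Run:
```python
from h import *
from scipy.optimize import least_squares
s=st();b=s["tcp_pos"][2]-.2209;r=R.from_rotvec(s["tool_rot"]).as_matrix();t=np.array(s["tcp_pos"])
p=cams.get_image("wrist");hs=cv2.cvtColor(p["color"],cv2.COLOR_RGB2HSV)
P=[]
for v in range(0,48,2):
    row=hs[v,:,1]<90
    u=320
    while u>255 and row[u]:u-=1
    w=320
    while w<390 and row[w]:w+=1
    P+=[(u+.5,v),(w-.5,v)]
    if v%8==0: print(v,u,w,hs[v,[u-2,u+2,w-2,w+2],1])
for z in(.04,):
    Q=np.array([r.T@(at_z(p,a,b+z)-t) for a in P])[:,:2]
    f=lambda q:np.hypot(Q[:,0]-q[0],Q[:,1]-q[1])-q[2]
    o=least_squares(f,[.12,0,.0235],loss="soft_l1",f_scale=.0005);print(z,"coupler in tool xy,r (mm)",np.round(o.x*1e3,1),o.cost)
    g=lambda q:np.hypot(Q[:,0]-q[0],Q[:,1]-q[1])-.0235
    o=least_squares(g,[.12,0],loss="soft_l1",f_scale=.0005);print("fixed r",np.round(o.x*1e3,1))
```

```text
t 69.3 tcp [ 0.4984 -0.3146  0.4092] x [-0.975 -0.222  0.001] y [-0.222  0.975  0.001] z [-0.001  0.001 -1.   ] F [-0.2 -0.6 -5.6] op 0.0174 g 54.9
0 275 365 [179  21  34 102]
8 274 368 [177   4  33 103]
16 272 370 [177   3  40 103]
24 271 370 [104  25  29 102]
32 271 370 [101  31  42  97]
40 272 368 [99 55 32 98]
0.04 coupler in tool xy,r (mm) [119.7   1.1  23.9] 2.217299603888133e-06
fixed r [120.1   1.1]
```

Request:
apply_moves(
  plan=[0,0,0,0,0,0.9,10,0,0,0,0,0,0.9,10,0,0,0,0,0,0.9,10,0,0,0,0,0,0.9,10,0,0,0,0,0,0.9,10],
)

```text
clock: 69.97
tcp_pos: [0.4986, -0.3145, 0.4098]
tool_rot: [-0.877, -3.016, -0.001]
wrist_force: [-0.3, -0.6, -5.2]
opening: 0.0176
grip_force: 54.9
```

Request:
apply_moves(
  plan=[0,0,0,0,0,0.9,10,0,0,0,0,0,0.9,10,0,0,0,0,0,0.9,10,0,0,0,0,0,0.9,10,0,0,0,0,0,0.85,10],
)

```text
clock: 70.6
tcp_pos: [0.4987, -0.3144, 0.4097]
tool_rot: [-1.953, -2.46, -0.0]
wrist_force: [-0.4, 0.7, -4.8]
opening: 0.0179
grip_force: 54.9
```

Request:
apply_moves(
  plan=[0.5,0.4,-0.2,0,0,0,10,0.9,0.78,-0.2,0,0,0,10,0.9,0.78,0,0,0,0,10,0.9,0.78,0,0,0,0,10,0.9,0.78,0,0,0,0,10],
)

```text
clock: 71.22
tcp_pos: [0.5614, -0.1921, 0.4205]
tool_rot: [-1.942, -2.469, -0.001]
wrist_force: [1.0, -0.7, -5.2]
opening: 0.0179
grip_force: 54.9
```

Request:
apply_moves(
  plan=[0.9,0.78,0,0,0,0,10,0.9,0.78,0,0,0,0,10,0.9,0.78,0,0,0,0,10,0.9,0.78,0,0,0,0,10,0.9,0.78,0,0,0,0,10],
)

```text
clock: 71.85
tcp_pos: [0.6299, -0.0602, 0.4204]
tool_rot: [-1.942, -2.469, -0.001]
wrist_force: [1.3, 0.9, -6.5]
opening: 0.0177
grip_force: 54.9
```

Request:
apply_moves(
  plan=[0.9,0.78,0,0,0,0,10,0.23,0.2,0,0,0,0,10,0,0,0,0,0,0,10,0,0,0,0,0,0,10],
)

```text
clock: 72.35
tcp_pos: [0.6465, -0.0307, 0.42]
tool_rot: [1.949, 2.464, -0.002]
wrist_force: [0.2, -1.0, -6.0]
opening: 0.0174
grip_force: 54.9
```

Run:
```python
from h import *
s=st();print(np.round(s["torque"],2));print(np.round(s["joint_pos"],2))
delta([.6469,-.0295,.375],13.3)
for n in("scene","top"):
    look(n,dict(ball=.125,saddle=.107,socket=s["tcp_pos"][2]-.2209+.018,tail=s["tcp_pos"][2]-.2209),n=1)
p=look("wrist",dict(ball=.125,socket=s["tcp_pos"][2]-.2209+.018),n=1)
```

```text
t 72.35 tcp [ 0.6465 -0.0307  0.42  ] x [-0.23   0.973 -0.001] y [ 0.973  0.23  -0.001] z [-0.001 -0.001 -1.   ] F [ 0.2 -1.  -6. ] op 0.0174 g 54.9
[-0.06 -0.12  0.  ]
[ 0.38  0.49 -0.6   1.58  0.29  1.17 -0.05]
shift [0.04 0.03 1.8 ] yaw 13.3 j7 -0.05 ('rz', np.float64(-0.0))
ball [(0.86, [331.9, 220.3], [0.6154, 0.0845])]
saddle [(0.67, [274.0, 202.3], [0.6574, -0.114])]
socket [(0.63, [329.7, 190.0], [0.622, 0.0819])]
tail [(0.81, [269.7, 174.6], [0.6637, -0.1147])]
ball [(0.67, [271.6, 173.9], [0.6117, 0.0994])]
saddle []
socket [(0.89, [276.1, 167.8], [0.6213, 0.0777])]
tail [(0.76, [340.4, 156.1], [0.6576, -0.1196])]
ball [(0.62, [244.0, 182.1], [0.57, -0.0249])]
socket [(0.75, [421.7, 97.2], [0.6832, 0.073])]
```

Request:
apply_moves(
  plan=[0.04,0.02,0.8,0,0,0,10,0,0,0.8,0,0,0,10,0,0,0.5,0,0,0,10,0,0,0,0,0,0,10,0,0,0,0,0,0,10],
)

```text
clock: 73.62
tcp_pos: [0.6474, -0.0283, 0.368]
tool_rot: [1.948, 2.464, 0.001]
wrist_force: [-0.3, 0.1, -5.8]
opening: 0.0178
grip_force: 54.9
```

Run:
```python
from h import *
s=st();print(np.round(s["torque"],2))
delta([.6470,-.0294,.350],13.3)
p=cams.get_image("scene");save(p,"s3.png")
cv2.imwrite("pics/s3c.png",cv2.resize(p["color"][150:270,230:380,::-1],None,fx=4,fy=4,interpolation=2))
```

```text
t 73.62 tcp [ 0.6474 -0.0283  0.368 ] x [-0.231  0.973  0.   ] y [0.973 0.231 0.001] z [ 0.001  0.    -1.   ] F [-0.3  0.1 -5.8] op 0.0178 g 54.9
[-0.03 -0.15 -0.  ]
shift [-0.04 -0.03  0.72] yaw 13.3 j7 -0.08 ('rz', np.float64(0.0))
```

View pics/s3c.png

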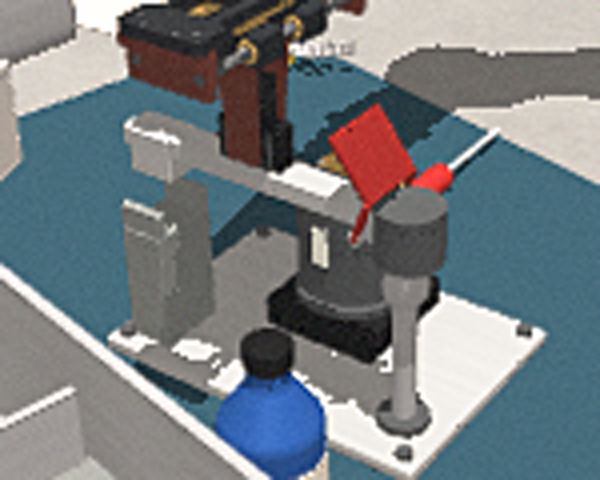

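The crop shows the coupler (410,230) above the ball and post (403,350), possibly about 1 px to the right of it, with the tail over the saddle. I'll measure that offset with edges.

Run:
```python
from h import *
s=st();t=np.array(s["tcp_pos"]);r=R.from_rotvec(s["tool_rot"]).as_matrix()
sock=t+r@np.array([.120,.0007,0]);b=t[2]-.2209;ball=np.array([.6201,.0876])
ims=[cams.get_image("scene") for _ in range(3)];p=ims[0]
c=np.mean([i["color"].astype(float) for i in ims],0).mean(2)
def edges(v,u0,w=16):
    g=np.abs(np.convolve(c[v],[1,0,-1],"same"));
    def sub(lo,hi):
        k=np.arange(lo,hi);gg=np.clip(g[lo:hi]-6,0,None);m=lo+np.argmax(gg);k=np.arange(m-1,m+2);return (k*g[k]).sum()/g[k].sum()
    return sub(u0-w,u0-1),sub(u0+2,u0+w)
for z in(.14,.12,.1,.08,.06,.04):
    q=px(p,[*ball,z]);print("post",z,np.round(q,1))
for z in(.0,.02,.04): print("coupler",z,np.round(px(p,[sock[0],sock[1],b+z]),1))
for v in range(198,217,3): print(v,np.round(c[v,318:348]).astype(int).tolist())
for v in range(220,246,4): print(v,np.round(c[v,318:348]).astype(int).tolist())
```

```text
t 73.67 tcp [ 0.6474 -0.0282  0.3684] x [-0.231  0.973 -0.   ] y [0.973 0.231 0.001] z [ 0.001  0.    -1.   ] F [ 0.1 -0.2 -6.3] op 0.0173 g 54.9
post 0.14 [331.5 216.7]
post 0.12 [331.4 223.1]
post 0.1 [331.3 229.3]
post 0.08 [331.2 235.5]
post 0.06 [331.1 241.5]
post 0.04 [331.  247.4]
coupler 0.0 [331.7 214.5]
coupler 0.02 [331.8 207.8]
coupler 0.04 [331.9 201.1]
198 [136, 99, 73, 93, 94, 95, 97, 103, 56, 53, 58, 120, 124, 120, 119, 119, 119, 118, 119, 117, 119, 116, 75, 102, 104, 106, 102, 102, 103, 100]
201 [136, 140, 93, 115, 103, 61, 59, 124, 123, 121, 120, 116, 115, 117, 116, 114, 114, 116, 114, 115, 116, 116, 118, 115, 102, 100, 102, 101, 103, 102]
204 [147, 86, 55, 68, 154, 83, 52, 85, 119, 120, 122, 119, 118, 119, 118, 118, 121, 119, 120, 120, 121, 93, 53, 65, 105, 102, 103, 102, 100, 102]
207 [64, 49, 69, 137, 138, 79, 56, 62, 65, 68, 72, 70, 71, 71, 74, 77, 71, 76, 76, 75, 62, 62, 71, 72, 106, 104, 102, 102, 101, 103]
210 [84, 139, 108, 68, 119, 65, 62, 66, 70, 68, 68, 73, 74, 78, 76, 74, 75, 77, 73, 77, 78, 73, 69, 72, 102, 102, 100, 100, 102, 101]
213 [63, 62, 75, 65, 
[... 568 characters left out ...]
, 43, 129, 128, 131, 134, 133, 134, 69, 28, 152, 255, 249, 240, 238, 237, 238, 239, 238, 239, 239, 239]
232 [27, 23, 18, 22, 20, 46, 48, 46, 29, 14, 130, 130, 130, 132, 128, 115, 175, 246, 241, 239, 238, 237, 238, 241, 240, 237, 238, 238, 236, 237]
236 [27, 32, 29, 27, 30, 24, 26, 18, 20, 117, 121, 127, 129, 133, 125, 108, 221, 243, 240, 239, 240, 240, 239, 239, 239, 237, 239, 238, 240, 240]
240 [141, 120, 63, 42, 27, 78, 132, 116, 100, 255, 137, 117, 129, 130, 128, 111, 224, 246, 240, 237, 238, 238, 239, 239, 239, 239, 239, 240, 242, 242]
244 [126, 127, 128, 129, 130, 128, 129, 128, 128, 120, 120, 130, 148, 157, 151, 138, 218, 246, 243, 241, 238, 239, 240, 241, 243, 242, 242, 242, 239, 238]
```

Request:
apply_moves(
  plan=[-0.08,0.01,0,0,0,0,10,0,0,0.25,0,0,0,10,0,0,0.25,0,0,0,10,0,0,0.15,0,0,0,10,0,0,0,0,0,0,10],
)

```text
clock: 74.45
tcp_pos: [0.6476, -0.0303, 0.3508]
tool_rot: [-1.948, -2.464, 0.001]
wrist_force: [-1.3, -0.3, -4.8]
opening: 0.0174
grip_force: 54.9
```

Run:
```python
from h import *
s=st();print(np.round(s["torque"],2))
delta([.648,-.0303,.3279],13.3)
```

```text
t 74.45 tcp [ 0.6476 -0.0303  0.3508] x [-0.231  0.973  0.   ] y [ 0.973  0.231 -0.001] z [-0.001  0.    -1.   ] F [-1.3 -0.3 -4.8] op 0.0174 g 54.9
[-0.07 -0.08 -0.03]
shift [-0.    0.01  0.92] yaw 13.3 j7 -0.09 ('rz', np.float64(0.0))
```

Request:
apply_moves(
  plan=[0,0,0.1,0,0,0,10,0,0,0.1,0,0,0,10,0,0,0.05,0,0,0,10,0,0,0,0,0,0,10],
)

```text
clock: 74.95
tcp_pos: [0.6478, -0.0303, 0.3451]
tool_rot: [-1.948, -2.464, 0.0]
wrist_force: [-0.1, -0.2, -5.8]
opening: 0.0176
grip_force: 54.9
```

Run:
```python
from h import *
s=st();print(np.round(s["torque"],2))
delta([.648,-.0303,.3279],13.3)
```

```text
t 74.95 tcp [ 0.6478 -0.0303  0.3451] x [-0.231  0.973 -0.   ] y [ 0.973  0.231 -0.   ] z [-0. -0. -1.] F [-0.1 -0.2 -5.8] op 0.0176 g 54.9
[-0.08 -0.13 -0.02]
shift [-0.    0.01  0.69] yaw 13.3 j7 -0.09 ('rz', np.float64(0.0))
```

Request:
apply_moves(
  plan=[0,0,0.2,0,0,0,10,0,0,0.2,0,0,0,10,0,0,0.2,0,0,0,10,0,0,0.06,0,0,0,10,0,0,0,0,0,0,10],
)

```text
clock: 75.58
tcp_pos: [0.648, -0.0312, 0.3286]
tool_rot: [1.949, 2.463, -0.001]
wrist_force: [1.8, -3.8, -5.2]
opening: 0.0178
grip_force: 54.9
```

Run:
```python
from h import *
s=st();print(np.round(s["torque"],2))
```

```text
t 75.58 tcp [ 0.648  -0.0312  0.3286] x [-0.23   0.973 -0.001] y [0.973 0.23  0.   ] z [ 0.    -0.001 -1.   ] F [ 1.8 -3.8 -5.2] op 0.0178 g 54.9
[-0.94 -0.41 -0.02]
```

Request:
apply_moves(
  plan=[0,0,0.06,0,0,0,10,0,0,0,0,0,0,10],
)

```text
clock: 75.82
tcp_pos: [0.648, -0.031, 0.3278]
tool_rot: [1.948, 2.463, -0.001]
wrist_force: [0.7, -4.9, 0.2]
opening: 0.0177
grip_force: 54.9
```

Run:
```python
from h import *
s=st();print(np.round(s["torque"],2))
```

```text
t 75.83 tcp [ 0.648  -0.031   0.3278] x [-0.23   0.973 -0.002] y [0.973 0.23  0.001] z [ 0.001 -0.001 -1.   ] F [ 0.7 -4.9  0.2] op 0.0177 g 54.9
[-1.25 -0.15  0.03]
```

Request:
apply_moves(
  plan=[-0.03,0,0.05,0,0,0,10,0,0,0.03,0,0,0,10,0,0,0,0,0,0,10],
)

```text
clock: 76.2
tcp_pos: [0.6481, -0.031, 0.3277]
tool_rot: [1.948, 2.463, -0.001]
wrist_force: [-5.9, -4.4, 12.2]
opening: 0.0177
grip_force: 55.0
```

Run:
```python
from h import *
s=st();print(np.round(s["torque"],2));b=.107
for n in("scene","wrist"): look(n,dict(socket=.125,tail=.107,grip=.162,lever_tip=.192,ball=.125,saddle=.107),n=1)
```

```text
t 76.2 tcp [ 0.6481 -0.031   0.3277] x [-0.23   0.973 -0.002] y [0.973 0.23  0.001] z [ 0.001 -0.001 -1.   ] F [-5.9 -4.4 12.2] op 0.0177 g 55.0
[-1.25  1.19 -0.03]
socket [(0.82, [329.7, 218.4], [0.6136, 0.0743])]
tail [(0.58, [270.2, 202.6], [0.6665, -0.12])]
grip [(0.58, [294.9, 192.9], [0.6364, -0.0402])]
lever_tip [(0.67, [317.3, 195.3], [0.6335, 0.0486])]
ball [(0.63, [328.3, 220.0], [0.6214, 0.0772])]
saddle [(0.6, [272.5, 200.3], [0.654, -0.126])]
socket [(0.85, [317.9, 39.9], [0.6187, 0.0864])]
tail []
grip [(0.85, [320.8, 264.9], [0.6476, -0.0292])]
lever_tip [(0.87, [322.1, 101.8], [0.6292, 0.0515])]
ball []
saddle []
```

Fz shows the bar seated hard on the ball and saddle. I'll release it, close the fingers and go behind the raised lever.

Request:
apply_moves(
  plan=[0,0,0,0,0,0,40,0,0,0,0,0,0,50,0,0,0,0,0,0,50,0,0,-0.5,0,0,0,50,0,0,-1,0,0,0,50],
  newtons=20,
)

```text
clock: 77.53
tcp_pos: [0.6477, -0.0309, 0.3627]
tool_rot: [-1.947, -2.463, 0.001]
wrist_force: [-0.5, 0.6, 0.3]
opening: 0.0498
grip_force: 0.0
```

Request:
apply_moves(
  plan=[0,0,-1,0,0,0,30,0,0,-0.6,0,0,0,0,0,0,0,0,0,0,0,0,0,0,0,0,0,0,0,0,0,0,0,0,0],
)

```text
clock: 78.15
tcp_pos: [0.6477, -0.0311, 0.4015]
tool_rot: [-1.947, -2.463, 0.002]
wrist_force: [-0.2, 0.3, -0.1]
opening: 0.0034
grip_force: 0.0
```

Run:
```python
from h import *
s=st();r=R.from_rotvec(s["tool_rot"]).as_matrix();t0=np.array([.6481,-.031])
look("wrist",dict(lever_tip=.192,socket=.125,grip=.162),n=1)
X=-89;P=t0+r[:2,0]*(20-X)/1000
print(P);delta([*P,.3655],13.3)
```

```text
t 78.15 tcp [ 0.6477 -0.0311  0.4015] x [-0.231  0.973  0.   ] y [ 0.973  0.231 -0.002] z [-0.002 -0.    -1.   ] F [-0.2  0.3 -0.1] op 0.0034 g 0.0
lever_tip [(0.6, [323.1, 111.7], [0.6293, 0.0505])]
socket []
grip [(0.72, [321.3, 219.3], [0.6466, -0.0276])]
[0.6229488  0.07505855]
shift [4.36 0.01 1.47] yaw 13.3 j7 -0.06 ('rz', np.float64(0.0))
```

Request:
apply_moves(
  plan=[0.9,0,0,0,0,0,0,0.9,0,0,0,0,0,0,0.9,0,0,0,0,0,0,0.9,0,0,0,0,0,0,0.76,0,0,0,0,0,0],
)

```text
clock: 78.97
tcp_pos: [0.6223, 0.0771, 0.4028]
tool_rot: [1.947, 2.466, 0.0]
wrist_force: [-1.0, 0.7, 0.2]
opening: 0.0006
grip_force: 0.0
```

Request:
apply_moves(
  plan=[0,0,0.5,0,0,0,0,0,0,0.5,0,0,0,0,0,0,0.47,0,0,0,0,0,0,0,0,0,0,0,0,0,0,0,0,0,0],
)

```text
clock: 79.6
tcp_pos: [0.623, 0.0747, 0.3659]
tool_rot: [1.949, 2.464, 0.0]
wrist_force: [0.1, -1.2, -1.3]
opening: 0.0005
grip_force: 0.0
```

Request:
apply_moves(
  plan=[-0.2,0,0,0,0,0,0,-0.2,0,0,0,0,0,0,-0.39,0,0.08,0,0,0,0,-0.37,0,0.14,0,0,0,0],
)

```text
clock: 80.1
tcp_pos: [0.6297, 0.0465, 0.3605]
tool_rot: [1.948, 2.465, 0.001]
wrist_force: [0.2, 1.3, 0.4]
opening: 0.0003
grip_force: 0.9
```

Request:
apply_moves(
  plan=[-0.34,0,0.21,0,0,0,0,-0.3,0,0.26,0,0,0,0,-0.25,0,0.31,0,0,0,0],
)

```text
clock: 80.47
tcp_pos: [0.6348, 0.0245, 0.3404]
tool_rot: [1.949, 2.464, -0.0]
wrist_force: [-0.5, 1.7, 1.1]
opening: 0.0004
grip_force: 0.8
```

Run:
```python
from h import *
s=st();look("wrist",dict(lever_tip=.154,socket=.125),n=1)
```

```text
t 80.47 tcp [0.6348 0.0245 0.3404] x [-0.23   0.973 -0.   ] y [0.973 0.23  0.   ] z [ 0. -0. -1.] F [-0.5  1.7  1.1] op 0.0004 g 0.8
lever_tip []
socket [(0.79, [321.4, 142.7], [0.6203, 0.0872])]
```

Request:
apply_moves(
  plan=[-0.1,0,0.17,0,0,0,0,0,0,0.08,0,0,0,0,0,0,0,0,0,0,0],
)

```text
clock: 81.0
tcp_pos: [0.6353, 0.0227, 0.336]
tool_rot: [1.948, 2.463, -0.0]
wrist_force: [-3.2, -0.2, 9.2]
opening: 0.0004
grip_force: 4.8
```

Request:
apply_moves(
  plan=[0,0,0.06,0,0,0,0,0,0,0,0,0,0,0],
)

```text
clock: 81.25
tcp_pos: [0.6355, 0.0228, 0.3358]
tool_rot: [1.947, 2.462, 0.0]
wrist_force: [-5.6, -1.9, 17.3]
opening: 0.0005
grip_force: 8.6
```

Request:
apply_moves(
  plan=[0,0,-0.5,0,0,0,0,0,0,-1,0,0,0,0,0,0,-1,0,0,0,0,0,0,-1,0,0,0,0,0,0,-1,0,0,0,0],
)

```text
clock: 81.88
tcp_pos: [0.6351, 0.0228, 0.4465]
tool_rot: [1.948, 2.464, -0.0]
wrist_force: [0.3, -0.9, -1.0]
opening: 0.0004
grip_force: 0.0
```

Request:
apply_moves(
  plan=[-0.6,0,0,0,0,0,0,-0.6,0,0,0,0,0,0,-0.6,0,0,0,0,0,0,0,0,0,0,0,0,0,0,0,0,0,0,0,0],
)

```text
clock: 82.5
tcp_pos: [0.6455, -0.0208, 0.4452]
tool_rot: [-1.948, -2.464, 0.0]
wrist_force: [-1.2, 0.4, -0.4]
opening: 0.0005
grip_force: 0.0
```

Run:
```python
from h import *
s=st();print("expected lever_tip down",np.array([.6260,.0624])+.06*np.array([.23,-.973]),"tail",np.array([.6200,.0875])+.205*np.array([.23,-.973]))
for n in("wrist","scene"):
    p=look(n,dict(lever_tip=.154,socket=.125,tail=.107,grip=.162,ring=.1,lug=.121),n=1)
    h=cv2.cvtColor(p["color"],cv2.COLOR_RGB2HSV)
    m=(((h[...,0]<6)|(h[...,0]>174))&(h[...,1]>150)&(h[...,2]>80)).astype(np.uint8)
    k,l,q,c=cv2.connectedComponentsWithStats(m)
    for i in range(1,k):
        if q[i,4]>60: print(" red",q[i],np.round(c[i],1),np.round(at_z(p,c[i],.154)[:2],4))
```

```text
t 82.5 tcp [ 0.6455 -0.0208  0.4452] x [-0.231  0.973  0.001] y [ 0.973  0.231 -0.001] z [-0.001  0.001 -1.   ] F [-1.2  0.4 -0.4] op 0.0005 g 0.0
expected lever_tip down [0.6398  0.00402] tail [ 0.66715  -0.111965]
lever_tip [(0.71, [323.5, 177.2], [0.641, 0.0068])]
socket [(0.64, [319.8, 84.6], [0.6183, 0.0875])]
tail []
grip [(0.69, [322.3, 215.6], [0.648, -0.0277])]
ring [(0.87, [246.7, 185.5], [0.5613, -0.0321])]
lug [(0.66, [251.8, 214.0], [0.5761, -0.0565])]
 red [ 292  114   62   70 3159] [321.7 154.2] [0.6345 0.0271]
 red [ 114  198   74   17 1173] [151.4 206.1] [ 0.4862 -0.0589]
lever_tip [(0.61, [306.2, 201.8], [0.6353, 0.0059])]
socket [(0.6, [331.1, 220.2], [0.6166, 0.0828])]
tail [(0.63, [271.2, 203.7], [0.6678, -0.1132])]
grip [(0.57, [292.6, 193.1], [0.6417, -0.0436])]
ring [(0.72, [317.6, 203.6], [0.5615, -0.0318])]
lug [(0.65, [305.5, 197.8], [0.5885, -0.0537])]
 red [333 191  10  13  76] [337.  196.3] [0.5549 0.0407]
 red [298 198  30  26 262] [311.3 206.1] [0.6394 0.0313]
```

```bash
python3 -c "
from rig import manip
print(manip.hand_in())"
```

```text
the job is handed in; nothing more can be done
None
```

The job is handed in: the lens, spacer, all three filters and the locked ring are in the barrel, the light bar is home on ball and saddle, and the red latch is pressed right down. The last camera readings agreed, but the latch was not checked by eye because the picture allowance was used up.

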